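# Line up the mill, spice jar, salt and garlic by height on the dark wooden stand

## Robot

A 7-joint arm with a two-finger parallel gripper is mounted at the origin on a cart in front of the work surface, level with it; the furniture and walls round the work are solid. World frame = base frame: x ahead of the robot, y to its left, z up, the work surface at z = 0. Lengths are in mm, angles in rad, forces in N, time in s.
With the tool pointing down it reaches from about 400 to 875 mm from the base axis. Payload 4.4 kg.
Tool frame: the origin (TCP) lies midway between the tips of the shut fingers; the grasp point (between the pads) lies 19 mm behind it; z points along the fingers, y is the line along which they close (so a half turn about z gives the same grasp; the last joint's range is limited). The gripper opens to 85 mm and grips with 20 to 120 N. Pads are 22 mm wide; open, the fingers measure 114 mm over their backs; the gripper's body (76 mm by 85 mm) begins 54 mm behind the grasp point. The pads swing forward as they close: fully open they stand 13 mm farther back than shut.
Start: joints at [1.27, 0.628, 0.038, 1.517, -0.027, 0.996, -0.02], TCP at [151.249, -632.172, 231.313] pointing down, gripper open.
Joint ranges: [-3.06, 3.06], [-0.37, 2.12], [-1.25, 1.32], [0.18, 2.47], [-1.1, 4.24], [0.23, 1.98], [-2.94, 2.94]. Speed limits (rad/s): [2.57, 2.57, 3.14, 3.14, 3.14, 3.14, 3.14].

## Interface

Orientations are given as [roll, pitch, yaw] about the fixed x, y, z axes, in that order (R = Rz(yaw) Ry(pitch) Rx(roll)).
In Python, from cell import monitor, cams, ctrl gives the robot as it stands.
- The arm moves only by the tool drive_tool, never from a script. Its argument "motion" is a list of rows, each an object with "fingers": the opening, from 0 (shut) to 1 (fully open); "linear": the shift along the tool's x, y, z in m, a list of three; "twist": the turn about the tool's z in rad. In form: [{"fingers": fingers, "linear": [x, y, z], "twist": twist}, ...]. A call has 1 to 5 rows; each row shifts and turns the commanded pose from where the row before left it, along the tool's axes as they then stand; what a row does not reach is not made up. A row lasts 1/12 s, in which the tool goes at most 41.7 mm and 7.16 degrees, less where a joint would pass 70% of its speed; a pose out of reach is approached as far as the arm can. A call with a gripper value outside its range is refused whole. The fingers move at their own pace and stop on an object; the grip force is fixed at half the most. Time passes only in rows, so rows that do not move let the fingers close. It gives the time, the measured TCP pose, the force, the opening and the grip force at its end, in the units of the state.
- monitor.read_state(): the state, without advancing time (a new reading comes with each control period).
- cams.get_image(name): name is "side" or "top" or "wrist"; returns a dict with "color" (480x640x3 uint8, blue, green, red), "K" (3x3 intrinsics, pixels), "R" (3x3) and "t" (3): a world point X has camera coordinates R X + t. Camera axes: x right, y down, z forward; pixel columns grow to the right and rows downward; lengths in mm; the calibration is good to about 2 mm. The wrist camera is an equidistant fisheye: a pixel r from the principal point sees the ray r / f radians off the axis. A picture is of the moment at which its call begins. There is no depth.
- ctrl.finish_job(): hands the job in; it is judged then, once.
The state is a dict: "clock": time; "qpos": joint angles; "qd": joint speeds; "tau": joint torques, N m; "eef_pos": TCP position; "tool_rot": TCP orientation; "force": force on the tool from outside, world axes, zero at the start; "torque": the same for the moment, N m; "width": finger opening in mm; "gripper_force": force on a finger pad.
Only numpy, scipy, OpenCV 4.12 (cv2) and the standard library are available. Lean on these libraries where they do the work, as an engineer would, in place of code of your own. Each camera call takes 0.05 s, during which the arm holds its last target. There are 200 camera calls.

## Task

Put the garlic bulb, the wooden pepper mill, the spice jar and the salt shaker away on the low dark wooden stand, each standing upright in the middle of its own cork pad, in order of height: the tallest on the pad beside the upright steel knob, then ever shorter towards the other end. Leave the little brown dropper bottle standing where it is, and let go of everything at the end.

Things in the scene. Friction and masses are not known exactly. Their poses are not given: they have to be found in the camera images.
- pepper_mill: a turned brown wooden pepper mill with a ball-shaped head, round, 170 mm tall, at most 58 mm across; the head is 48 mm across at 140 mm height and does not turn; 0.1 to 0.3 kg: the tallest of the four. Loose, standing upright on the worktop among the others. Origin: centre of its underside, z up.
- spice_jar: a small glass spice jar with a wide green lid, straight and round, 46 mm across, 106 mm tall, 0.08 to 0.16 kg: the second tallest. Loose, standing upright on the worktop among the others. Origin: centre of its underside, z up.
- salt_shaker: a small clear and grey salt shaker with a rounded grey top, round, 44 mm across up to about 70 mm height and 34 mm in the top, 90 mm tall, 0.07 to 0.14 kg: the third tallest. Loose, standing upright on the worktop among the others. Origin: centre of its underside, z up.
- garlic_bulb: a pale pinkish bulb of garlic, roundish with a short pointed top, 60 mm across at its widest (at 20 to 25 mm height), 59 mm tall, 0.03 to 0.06 kg: the shortest of the four. Loose, standing upright on the worktop among the others. Origin: centre of its underside, z up.
- pad_a: a round cork disc, 68 mm across and 3 mm thick, fixed flat on the dark wooden stand (14 mm high, 76 x 370 mm, low on the worktop); one of four alike in a straight row, 80 mm apart, in the row order a, b, c, d. Origin: centre of the disc's underside; its upper face is 3 mm above it, z up, y along the row from a towards d, x square to the row
- pad_b: a round cork disc, 68 mm across and 3 mm thick, fixed flat on the dark wooden stand (14 mm high, 76 x 370 mm, low on the worktop); one of four alike in a straight row, 80 mm apart, in the row order a, b, c, d. Origin: centre of the disc's underside; its upper face is 3 mm above it, z up, y along the row from a towards d, x square to the row
- pad_c: a round cork disc, 68 mm across and 3 mm thick, fixed flat on the dark wooden stand (14 mm high, 76 x 370 mm, low on the worktop); one of four alike in a straight row, 80 mm apart, in the row order a, b, c, d. Origin: centre of the disc's underside; its upper face is 3 mm above it, z up, y along the row from a towards d, x square to the row
- pad_d: a round cork disc, 68 mm across and 3 mm thick, fixed flat on the dark wooden stand (14 mm high, 76 x 370 mm, low on the worktop); one of four alike in a straight row, 80 mm apart, in the row order a, b, c, d. Origin: centre of the disc's underside; its upper face is 3 mm above it, z up, y along the row from a towards d, x square to the row
- end_knob: a slim upright steel knob, 45 mm high and 26 mm across at the foot, fixed at one end of the dark wooden stand, in line with the pads and 49 mm beyond the centre of the end pad, which is either pad_a or pad_d. The other end has only a small flat steel button. Origin: centre of its foot
- dropper_bottle: a small round brown dropper bottle with a black pointed bulb on top, 33 mm across and 102 mm tall, standing loose near the four things; it belongs to no pad and is not to be moved. Origin: centre of its underside, z up
Mind the look-alikes: they are no part of the job. What is shaped like the salt_shaker but orange is not meant. Leave any turquoise look-alike of the garlic_bulb alone.

How it is judged (in metres and radians):
At the end, for the whole second after the job is handed in: Counting from the knob: pepper mill, spice jar, salt shaker, garlic bulb, each on its pad within 13 mm of the pad's centre, standing on the cork, upright within 0.17 rad and at rest; the dropper bottle upright and within 30 mm of where it stood (((horizontal distance between end_knob and pad_a below 0.12 m and horizontal distance between pepper_mill and pad_a below 0.013 m and z of pepper_mill in the frame of pad_a between -0.002 and 0.008 m and horizontal distance between spice_jar and pad_b below 0.013 m and z of spice_jar in the frame of pad_b between -0.002 and 0.008 m and horizontal distance between salt_shaker and pad_c below 0.013 m and z of salt_shaker in the frame of pad_c between -0.002 and 0.008 m and horizontal distance between garlic_bulb and pad_d below 0.013 m and z of garlic_bulb in the frame of pad_d between -0.002 and 0.008 m) or (horizontal distance between end_knob and pad_d below 0.12 m and horizontal distance between pepper_mill and pad_d below 0.013 m and z of pepper_mill in the frame of pad_d between -0.002 and 0.008 m and horizontal distance between spice_jar and pad_c below 0.013 m and z of spice_jar in the frame of pad_c between -0.002 and 0.008 m and horizontal distance between salt_shaker and pad_b below 0.013 m and z of salt_shaker in the frame of pad_b between -0.002 and 0.008 m and horizontal distance between garlic_bulb and pad_a below 0.013 m and z of garlic_bulb in the frame of pad_a between -0.002 and 0.008 m)) and angle between each of pepper_mill, spice_jar, salt_shaker, garlic_bulb, dropper_bottle's own z axis and vertical below 0.17 rad and linear speed of each of pepper_mill, spice_jar, salt_shaker, garlic_bulb below 0.02 m/s and distance of dropper_bottle from where it was at the start of the episode below 0.03 m); the robot touches nothing.
It fails at once if the dropper bottle is pushed away (30 mm or more) or knocked over (distance of dropper_bottle from where it was at the start of the episode above 0.03 m or angle between dropper_bottle's own z axis and vertical above 0.4 rad).
It also fails if it takes over 125 s, if anything falls off the work surface, if the arm or the gripper's body presses on something with over 40 N, if the wrist force passes 120 N, or if a joint passes its speed limit or range.

## Working session

There is one attempt and no reset: what is moved stays moved. The work goes in short steps, Python scripts to look and compute and a tool call to move; the robot and the scene stay as the last step left them, time stands still between calls to the robot, and variables do not carry over. Pictures are saved under pics/ and viewed, at most 14 in all, crops included, and the job is handed in when it is done.

Besides the shell and the picture viewer there is one more tool, called as a command line: name --argument value ..., lists and objects as JSON in quotes. drive_tool: Moves the arm, as the interface text tells. Its arguments: {"type":"object","properties":{"motion":{"type":"array"}},"required":["motion"]}

```bash
mkdir -p pics; ls
python3 - <<'E'
from cell import monitor,cams
import cv2,pickle
s=monitor.read_state();print(s)
d={}
for n in("top","side"):
    i=cams.get_image(n);d[n]=i;cv2.imwrite(f"pics/{n}0.png",i["color"]);print(n,i["K"],i["R"],i["t"])
pickle.dump(d,open("d0.pkl","wb"))
E
```

```text
pics
{'clock': 0.0, 'qpos': array([ 1.2702159 ,  0.62933733,  0.03843423,  1.51836437, -0.02698857,
        0.99628731, -0.02002692]), 'qd': array([-2.31148059e-03,  2.31181843e-04, -1.46725828e-03, -1.12487413e-03,
        9.83589017e-05, -1.92075244e-04,  1.68066785e-03]), 'tau': array([-1.22719630e-04, -5.63407373e+01,  1.22629881e+00, -1.93446010e+01,
        1.11047199e-02,  1.05585656e-02,  4.58234206e-05]), 'eef_pos': array([ 151.09472421, -631.55885286,  230.39580496]), 'tool_rot': array([-3.13971434e+00,  2.93232314e-05,  2.34766091e-01]), 'force': array([0.10128952, 0.12745962, 0.55854333]), 'torque': array([-0.03697275,  0.01198207,  0.00080682]), 'gripper_force': 0.0, 'width': 85.52121966466646}
top [[602.61219035   0.         329.89031767]
 [  0.         602.61219035 250.69561691]
 [  0.           0.           1.        ]] [[ 0.01490693 -0.99985775 -0.00789104]
 [-0.98117345 -0.01310768 -0.19268327]
 [ 0.19255242  0.01061479 -0.98122928]] [ 108.58316107  477.19277037 1331.79334498]
side [[479.61737687   0.         312.86453214]
 [  0.         479.61737687 239.58842614]
 [  0.           0.           1.        ]] [[-0.99104426 -0.13282809  0.01371055]
 [-0.07840651  0.49572027 -0.86493574]
 [ 0.10809116 -0.8582646  -0.50169531]] [462.79733844  19.30191671 979.60243391]
```

View pics/top0.png

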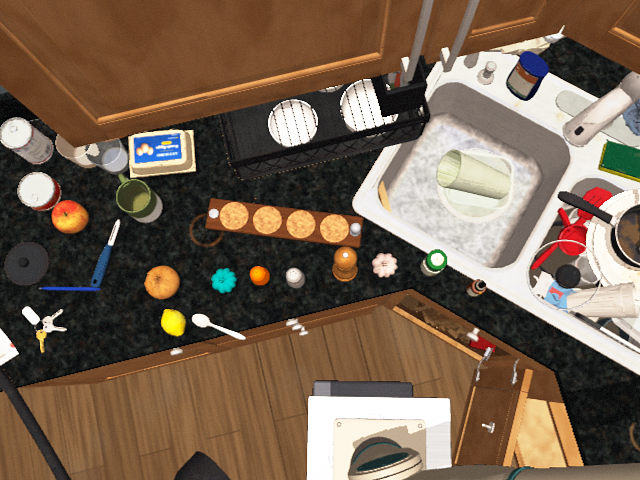

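View pics/side0.png

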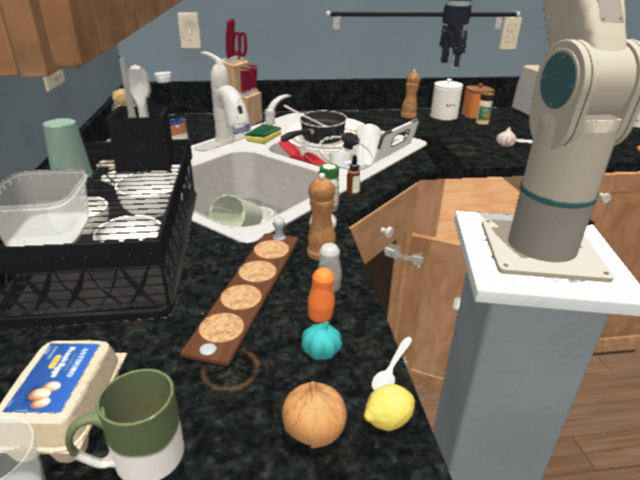

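The top view shows the pads at about (233,216), (267,220), (301,226) and (335,229), with the upright knob at (355,229) at the right end. The objects are the salt shaker (294,277), mill (345,262), garlic (384,264), jar (433,262) and dropper bottle (477,287). The decoys are orange (260,275) and turquoise (223,280). The side view confirms that the knob is at the far end.

```bash
cat > h.py <<'E'
import numpy as np,cv2,pickle
def ray(i,u,v,z):
    K,R,t=map(np.array,(i["K"],i["R"],i["t"]));c=-R.T@t
    d=R.T@np.linalg.inv(K)@[u,v,1]; return c+d*(z-c[2])/d[2]
def proj(i,X):
    p=i["K"]@(np.array(i["R"])@np.array(X,float)+i["t"]);return p[:2]/p[2]
def blobs(m,lo=40):
    m=cv2.morphologyEx(m,cv2.MORPH_OPEN,np.ones((2,2),np.uint8))
    c,_=cv2.findContours(m,cv2.RETR_EXTERNAL,cv2.CHAIN_APPROX_NONE)
    return [(cv2.contourArea(k),*cv2.minEnclosingCircle(k),cv2.boundingRect(k)) for k in c if cv2.contourArea(k)>lo]
E
python3 - <<'E'
from h import *
d=pickle.load(open("d0.pkl","rb"));i=d["top"];im=i["color"]
print("cam",-np.array(i["R"]).T@i["t"])
hsv=cv2.cvtColor(im,cv2.COLOR_BGR2HSV)
roi=np.zeros(im.shape[:2],np.uint8);roi[195:305,195:500]=255
for n,lo,hi in(("cork",(8,80,160),(22,200,255)),("green",(50,120,50),(80,255,255)),("pale",(0,0,140),(179,70,255)),("brown",(5,120,60),(16,255,230))):
    print(n)
    for a,c,r,b in blobs(cv2.inRange(hsv,lo,hi)&roi): print(round(a),np.round(c,1),round(r,1),b, np.round(ray(i,*c,17)[:2]))
cv2.imwrite("pics/crop0.png",cv2.resize(im[200:310,200:500],None,fx=2.66,fy=2.66,interpolation=cv2.INTER_CUBIC))
E
```

```text
cam [ 210.15020108  100.68589478 1399.59851396]
cork
307 [346.1 258.3] 10.5 (336, 248, 21, 21) [464.  78.]
626 [335.1 229.3] 14.7 (321, 215, 29, 29) [533. 104.]
616 [301.6 224.3] 14.8 (287, 211, 30, 29) [544. 183.]
611 [267.9 220.7] 14.6 (254, 207, 29, 29) [552. 263.]
613 [234.6 216.3] 14.8 (220, 203, 30, 28) [562. 343.]
83 [385.5 203.5] 8.7 (381, 196, 10, 16) [597. -15.]
green
310 [437.2 261.2] 10.6 (427, 251, 21, 21) [ 460. -134.]
pale
164 [294.3 275.6] 7.8 (287, 269, 16, 15) [422. 197.]
110 [437.7 259.4] 6.5 (432, 254, 13, 12) [ 464. -136.]
388 [385.4 265.8] 12.6 (374, 254, 24, 24) [447. -14.]
68 [355. 229.] 6.4 (351, 224, 11, 11) [534.  57.]
63 [214.5 214. ] 4.9 (210, 210, 10, 9) [566. 390.]
7898 [427.5 245.5] 87.2 (353, 196, 148, 99) [ 497. -112.]
brown
694 [394.5 304.5] 42.5 (352, 290, 86, 16) [358. -35.]
107 [261. 277.] 9.9 (253, 268, 18, 19) [417. 275.]
46 [214.  240.5] 11.1 (205, 234, 19, 14) [502. 388.]
141 [351.  221.5] 13.6 (339, 215, 25, 17) [552.  67.]
2882 [282.5 245. ] 80.3 (206, 202, 157, 81) [494. 227.]
165 [220.5 206.5] 12.3 (209, 199, 24, 14) [585. 377.]
```

View pics/crop0.png

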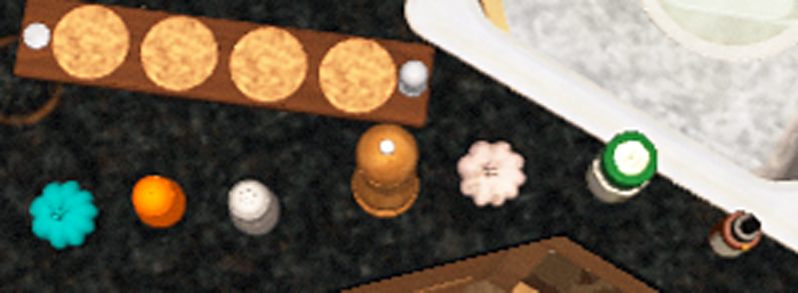

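The crop shows the mill head at about (345,257), the jar lid at (437,260), the salt top at (294,276), the garlic at (385,266) and the dropper base at about (475,289). Pad spacing measures 80 mm, as it should. Next I'll compute the object positions and check them in the side view.

Run:
```python
from h import *
d=pickle.load(open("d0.pkl","rb"));i=d["top"];s=d["side"]
for n,c,z in(("mill",(345.3,257.3),140),("jar",(436.9,259.6),104),("salt",(294,276.3),72),("garlic",(385.4,265.8),25),("dropper",(480,283.5),90),("knob",(355,229),55)):
    p=ray(i,*c,z);print(n,np.round(p), np.round(np.hypot(*p[:2])),"side top",proj(s,[*p[:2],{"mill":170,"jar":106,"salt":90,"garlic":59,"dropper":102,"knob":59}[n]]).round(),"foot",proj(s,[*p[:2],0]).round(),"top foot",proj(i,[*p[:2],0]).round())
for x in [(533,104),(544,183),(552,263),(562,343)]: print(proj(s,[*x,17]).round())
y=s["color"];cv2.imwrite("pics/sidecrop.png",cv2.resize(y[150:380,180:400],None,fx=2.6,fy=2.6,interpolation=cv2.INTER_CUBIC))
```

```text
mill [443.  81. 140.] 451.0 side top [321. 172.] foot [319. 252.] top foot [344. 268.]
jar [ 448. -119.  104.] 463.0 side top [329. 165.] foot [328. 208.] top foot [430. 267.]
salt [411. 194.  72.] 455.0 side top [331. 243.] foot [329. 286.] top foot [296. 281.]
garlic [446. -13.  25.] 446.0 side top [324. 205.] foot [323. 229.] top foot [385. 268.]
dropper [ 398. -215.   90.] 452.0 side top [353. 154.] foot [351. 193.] top foot [471. 289.]
knob [525.  59.  55.] 529.0 side top [280. 218.] foot [281. 243.] top foot [354. 234.]
[273. 247.]
[258. 269.]
[242. 294.]
[222. 325.]
```

View pics/sidecrop.png

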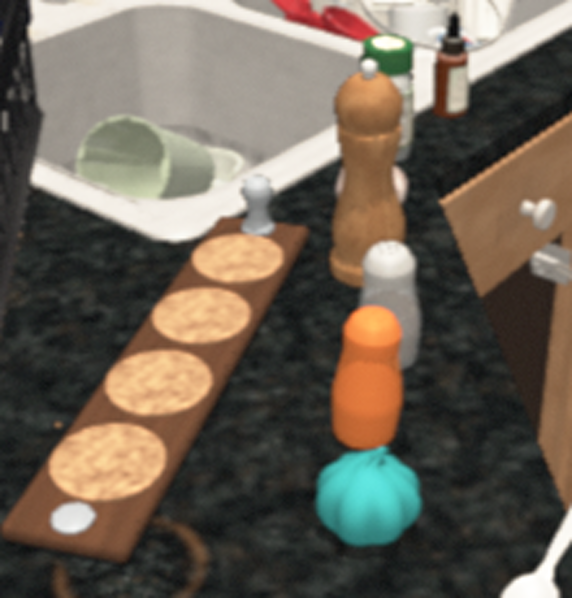

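The side view agrees to about 2 px: mill top (322,175), salt top (330,243), jar lid (329,167) and knob (279,222). I'll turn the tool to yaw 1.45, so it closes square to the row and clears neighbouring objects, and move over the mill.

drive_tool --motion '[{"fingers": 1, "linear": [0, 0, 0], "twist": -0.1215}, {"fingers": 1, "linear": [0, 0, 0], "twist": -0.1215}, {"fingers": 1, "linear": [0, 0, 0], "twist": -0.1215}, {"fingers": 1, "linear": [0, 0, 0], "twist": -0.1215}, {"fingers": 1, "linear": [0, 0, 0], "twist": -0.1215}]'

```text
clock: 0.52
eef_pos: [151.1, -631.8, 230.8]
tool_rot: [-3.141, -0.001, 0.848]
force: [0.5, 0.8, -0.0]
width: 85.6
gripper_force: 0.0
```

drive_tool --motion '[{"fingers": 1, "linear": [0, 0, 0], "twist": -0.1215}, {"fingers": 1, "linear": [0, 0, 0], "twist": -0.1215}, {"fingers": 1, "linear": [0, 0, 0], "twist": -0.1215}, {"fingers": 1, "linear": [0, 0, 0], "twist": -0.1215}, {"fingers": 1, "linear": [0, 0, 0], "twist": -0.1215}]'

```text
clock: 0.93
eef_pos: [151.1, -631.8, 230.8]
tool_rot: [-3.141, -0.001, 1.456]
force: [1.5, 0.3, 0.1]
width: 85.6
gripper_force: 0.0
```

drive_tool --motion '[{"fingers": 1, "linear": [0, 0.03, 0], "twist": 0}, {"fingers": 1, "linear": [0, 0.03, 0], "twist": 0}, {"fingers": 1, "linear": [0, 0.03, 0], "twist": 0}, {"fingers": 1, "linear": [0, 0.03, 0], "twist": 0}, {"fingers": 1, "linear": [0, 0.03, 0], "twist": 0}]'

```text
clock: 1.35
eef_pos: [301.2, -650.1, 230.8]
tool_rot: [-3.141, -0.001, 1.45]
force: [0.3, -0.3, 0.1]
width: 85.7
gripper_force: 0.0
```

drive_tool --motion '[{"fingers": 1, "linear": [0.037, 0.0027, 0], "twist": 0}, {"fingers": 1, "linear": [0.037, 0.0027, 0], "twist": 0}, {"fingers": 1, "linear": [0.037, 0.0027, 0], "twist": 0}, {"fingers": 1, "linear": [0.037, 0.0027, 0], "twist": 0}, {"fingers": 1, "linear": [0.037, 0.0027, 0], "twist": 0}]'

```text
clock: 1.77
eef_pos: [335.7, -466.2, 230.7]
tool_rot: [-3.141, -0.001, 1.45]
force: [0.2, -0.6, 0.3]
width: 85.4
gripper_force: 0.0
```

drive_tool --motion '[{"fingers": 1, "linear": [0.037, 0.0027, 0], "twist": 0}, {"fingers": 1, "linear": [0.037, 0.0027, 0], "twist": 0}, {"fingers": 1, "linear": [0.037, 0.0027, 0], "twist": 0}, {"fingers": 1, "linear": [0.037, 0.0027, 0], "twist": 0}, {"fingers": 1, "linear": [0.037, 0.0027, 0], "twist": 0}]'

```text
clock: 2.18
eef_pos: [371.4, -284.4, 231.2]
tool_rot: [-3.141, -0.0, 1.449]
force: [1.2, 0.3, 0.4]
width: 85.2
gripper_force: 0.0
```

drive_tool --motion '[{"fingers": 1, "linear": [0.037, 0.0027, 0], "twist": 0}, {"fingers": 1, "linear": [0.037, 0.0027, 0], "twist": 0}, {"fingers": 1, "linear": [0.037, 0.0027, 0], "twist": 0}, {"fingers": 1, "linear": [0.037, 0.0027, 0], "twist": 0}, {"fingers": 1, "linear": [0.037, 0.0027, 0], "twist": 0}]'

```text
clock: 2.6
eef_pos: [407.1, -102.6, 231.3]
tool_rot: [-3.141, 0.0, 1.449]
force: [0.7, 0.1, 0.7]
width: 85.3
gripper_force: 0.0
```

drive_tool --motion '[{"fingers": 1, "linear": [0.037, 0.0027, 0], "twist": 0}, {"fingers": 1, "linear": [0.037, 0.0027, 0], "twist": 0}, {"fingers": 1, "linear": [0.037, 0.0027, 0], "twist": 0}, {"fingers": 1, "linear": [0.037, 0.0027, 0], "twist": 0}, {"fingers": 1, "linear": [0.037, 0.0027, 0], "twist": 0}]'

```text
clock: 3.02
eef_pos: [442.9, 79.5, 231.2]
tool_rot: [-3.141, 0.0, 1.45]
force: [1.5, -0.6, -0.1]
width: 85.3
gripper_force: 0.0
```

Run:
```python
from cell import monitor,cams
import cv2,pickle
i=cams.get_image("wrist");pickle.dump(i,open("w1.pkl","wb"));cv2.imwrite("pics/w1.png",i["color"])
s=monitor.read_state();print(s["eef_pos"],s["tool_rot"],i["K"],i["R"],i["t"])
```

```text
[444.83870346  88.88045738 231.9705653 ] [ 3.13852025 -0.0077792   1.45949219] [[371.64829954   0.         322.63978102]
 [  0.         371.64829954 239.55789169]
 [  0.           0.           1.        ]] [[ 9.92790620e-01 -1.19860301e-01 -5.42310736e-04]
 [-1.14799631e-01 -9.52155111e-01  2.83234336e-01]
 [-3.44649165e-02 -2.81130134e-01 -9.59050581e-01]] [-428.96919224   90.60542049  416.45097234]
```

View pics/w1.png

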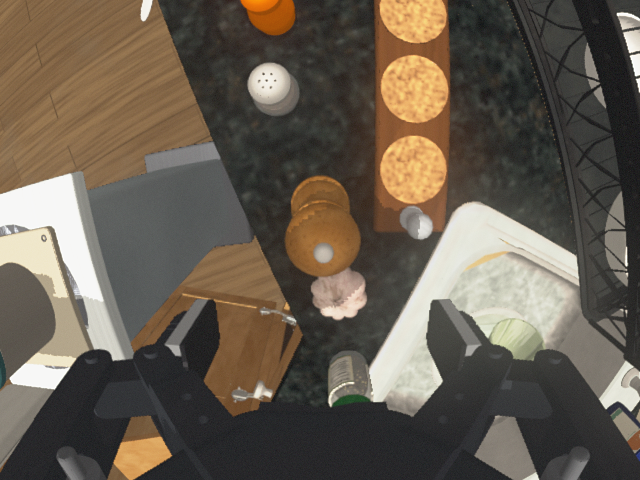

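The wrist view shows the mill head at (323,240) directly below the camera, the pads at (413,170), (414,88) and (412,10), the knob at (416,222), the salt top at (270,84), the garlic at (340,293) and the jar at (349,375). I'll cast fisheye rays to refine the positions.

```bash
cat >> h.py <<'E'
def wray(i,u,v,z):
    K,R,t=map(np.array,(i["K"],i["R"],i["t"]));c=-R.T@t
    a=np.array([u-K[0,2],v-K[1,2]]);r=np.hypot(*a);th=r/K[0,0]
    d=R.T@np.array([*(a/max(r,1e-9)*np.sin(th)),np.cos(th)]); return c+d*(z-c[2])/d[2]
U=np.array([np.cos(1.45),np.sin(1.45)]);V=np.array([np.sin(1.45),-np.cos(1.45)])
def uv(p): return np.round([U@p[:2],V@p[:2]],1)
E
cat > look.py <<'E'
from cell import monitor,cams
from h import *
import sys
i=cams.get_image("wrist");pickle.dump(i,open("w.pkl","wb"))
s=monitor.read_state();print("tcp",s["eef_pos"].round(1),"uv",uv(s["eef_pos"]),s["tool_rot"].round(3),"w",round(s["width"],1),"t",s["clock"])
if len(sys.argv)>1: cv2.imwrite("pics/%s.png"%sys.argv[1],i["color"])
E
python3 look.py
python3 - <<'E'
from h import *
for f in("w1.pkl","w.pkl"):
    i=pickle.load(open(f,"rb"));hsv=cv2.cvtColor(i["color"],cv2.COLOR_BGR2HSV)
    m=cv2.inRange(hsv,(8,80,160),(24,220,255));m[:,:370]=0;m[:,460:]=0;m[220:]=0
    for a,c,r,b in blobs(m,400):
        p=wray(i,*c,17);print("pad",np.round(c),b,p.round(1),uv(p))
    m=cv2.inRange(hsv,(4,100,50),(24,255,240));m[:,:275]=0;m[:,370:]=0;m[:150]=0;m[300:]=0
    for a,c,r,b in blobs(m,400): print(a,c,r,b)
for n,c,z in(("mill",(323,239),140),("salt",(269,83),80),("garlic",(339,293),25)):
    p=wray(pickle.load(open("w1.pkl","rb")),*c,z);print(n,p.round(1),uv(p))
E
```

```text
tcp [444.1  85.  231.7] uv [137.9 430.6] [ 3.14  -0.005  1.46 ] w 85.3 t 3.1167
pad [414. 170.] (381, 136, 67, 69) [534.8 106.9  17. ] [170.6 518. ]
pad [415.  89.] (381, 56, 69, 68) [544. 186.  17.] [250.2 517.6]
pad [413.  14.] (380, 0, 68, 44) [552.3 262.6  17. ] [327.3 516.6]
5861.0 (320.5, 226.60891723632812) 50.80867385864258 (285, 176, 77, 102)
pad [412. 182.] (379, 148, 67, 69) [534.8 107.2  17. ] [170.9 517.9]
pad [414. 102.] (381, 68, 68, 69) [543.7 185.7  17. ] [249.9 517.3]
pad [414.  24.] (380, 0, 68, 57) [552.9 264.9  17. ] [329.5 516.9]
5926.0 (319.5, 238.75242614746094) 51.94779968261719 (284, 187, 76, 104)
mill [442.5  83.8 140. ] [136.5 429.2]
salt [413.8 197.1  80. ] [245.5 387.1]
garlic [447.9  -9.2  25. ] [ 44.9 445.8]
```

drive_tool --motion '[{"fingers": 1, "linear": [0, 0, 0.023], "twist": 0}, {"fingers": 1, "linear": [0, 0, 0.023], "twist": 0}, {"fingers": 1, "linear": [0, 0, 0.023], "twist": 0}, {"fingers": 1, "linear": [0, 0, 0.023], "twist": 0}, {"fingers": 1, "linear": [0, 0, 0.023], "twist": 0}]'

```text
clock: 3.53
eef_pos: [442.9, 77.2, 115.3]
tool_rot: [-3.141, 0.0, 1.449]
force: [0.0, -0.3, 0.2]
width: 85.2
gripper_force: 0.0
```

drive_tool --motion '[{"fingers": 1, "linear": [0, 0, 0], "twist": 0}, {"fingers": 1, "linear": [0, 0, 0], "twist": 0}]'

```text
clock: 3.7
eef_pos: [442.1, 77.4, 115.7]
tool_rot: [-3.139, 0.001, 1.45]
force: [0.5, -0.0, -0.3]
width: 85.3
gripper_force: 0.0
```

drive_tool --motion '[{"fingers": 0, "linear": [0, 0, 0], "twist": 0}, {"fingers": 0, "linear": [0, 0, 0], "twist": 0}, {"fingers": 0, "linear": [0, 0, 0], "twist": 0}, {"fingers": 0, "linear": [0, 0, 0], "twist": 0}, {"fingers": 0, "linear": [0, 0, 0], "twist": 0}]'

```text
clock: 4.12
eef_pos: [443.6, 78.1, 118.0]
tool_rot: [3.139, -0.001, 1.45]
force: [-2.5, -0.3, 10.7]
width: 46.3
gripper_force: 59.6
```

drive_tool --motion '[{"fingers": 0, "linear": [0, 0, 0], "twist": 0}, {"fingers": 0, "linear": [0, 0, 0], "twist": 0}, {"fingers": 0, "linear": [0, 0, 0], "twist": 0}, {"fingers": 0, "linear": [0, 0, 0], "twist": 0}, {"fingers": 0, "linear": [0, 0, 0], "twist": 0}]'

```text
clock: 4.53
eef_pos: [443.6, 78.1, 118.0]
tool_rot: [3.139, -0.001, 1.45]
force: [-2.4, 1.4, 10.9]
width: 46.3
gripper_force: 59.6
```

drive_tool --motion '[{"fingers": 0, "linear": [0, 0, -0.01], "twist": 0}, {"fingers": 0, "linear": [0, 0, -0.0175], "twist": 0}, {"fingers": 0, "linear": [0, 0, -0.0175], "twist": 0}, {"fingers": 0, "linear": [0, 0, -0.0175], "twist": 0}, {"fingers": 0, "linear": [0, 0, -0.0175], "twist": 0}]'

```text
clock: 4.95
eef_pos: [442.9, 77.6, 197.7]
tool_rot: [3.141, -0.0, 1.45]
force: [-0.3, -0.2, -1.3]
width: 45.8
gripper_force: 61.7
```

drive_tool --motion '[{"fingers": 0, "linear": [0.0068, 0.0173, 0], "twist": 0}, {"fingers": 0, "linear": [0.0068, 0.0173, 0], "twist": 0}, {"fingers": 0, "linear": [0.0068, 0.0173, 0], "twist": 0}, {"fingers": 0, "linear": [0.0068, 0.0173, 0], "twist": 0}, {"fingers": 0, "linear": [0.0068, 0.0173, 0], "twist": 0}]'

```text
clock: 5.37
eef_pos: [533.8, 101.0, 197.0]
tool_rot: [3.141, 0.0, 1.45]
force: [-0.5, 1.2, -2.0]
width: 45.9
gripper_force: 61.7
```

drive_tool --motion '[{"fingers": 0, "linear": [0, 0, 0], "twist": 0}, {"fingers": 0, "linear": [0, 0, 0], "twist": 0}, {"fingers": 0, "linear": [0, 0, 0], "twist": 0}]'

```text
clock: 5.62
eef_pos: [532.0, 100.7, 196.3]
tool_rot: [-3.14, 0.001, 1.45]
force: [-0.8, 0.4, -2.1]
width: 46.1
gripper_force: 61.8
```

```bash
python3 look.py w2
python3 - <<'E'
from cell import cams
from h import *
i=cams.get_image("side");cv2.imwrite("pics/s2.png",cv2.resize(i["color"][80:300,180:420],None,fx=2.6,fy=2.6))
E
```

```text
tcp [531.9 100.6 196.4] uv [164.  515.9] [-3.14e+00  1.00e-03  1.45e+00] w 45.9 t 5.6667
```

View pics/s2.png

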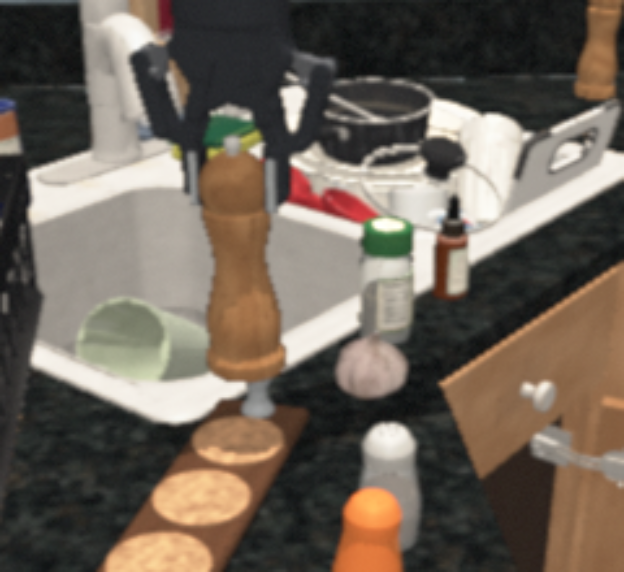

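Side view: the mill is held nearly upright (head (269,145), foot (275,223) in full-image pixels), above the knob-end pad. I'll lower it and release it.

drive_tool --motion '[{"fingers": 0, "linear": [0.0002, 0.0003, 0.013], "twist": 0}, {"fingers": 0, "linear": [0.0002, 0.0003, 0.013], "twist": 0}, {"fingers": 0, "linear": [0.0002, 0.0003, 0.013], "twist": 0}, {"fingers": 0, "linear": [0.0002, 0.0003, 0.013], "twist": 0}, {"fingers": 0, "linear": [0.0002, 0.0003, 0.007], "twist": 0}]'

```text
clock: 6.13
eef_pos: [533.3, 101.4, 136.2]
tool_rot: [-3.14, 0.001, 1.45]
force: [0.4, -0.4, -1.7]
width: 46.2
gripper_force: 61.8
```

drive_tool --motion '[{"fingers": 0, "linear": [0, 0, 0.001], "twist": 0}, {"fingers": 0, "linear": [0, 0, 0], "twist": 0}, {"fingers": 0, "linear": [0, 0, 0], "twist": 0}]'

```text
clock: 6.38
eef_pos: [534.9, 102.0, 136.9]
tool_rot: [3.141, -0.0, 1.45]
force: [0.4, 0.2, -1.3]
width: 45.8
gripper_force: 61.9
```

drive_tool --motion '[{"fingers": 0.6, "linear": [0, 0, 0], "twist": 0}, {"fingers": 0.8, "linear": [0, 0, 0], "twist": 0}, {"fingers": 1, "linear": [0, 0, 0], "twist": 0}, {"fingers": 1, "linear": [0, 0, 0], "twist": 0}, {"fingers": 1, "linear": [0, 0, 0], "twist": 0}]'

```text
clock: 6.8
eef_pos: [534.9, 102.0, 136.6]
tool_rot: [3.141, -0.0, 1.45]
force: [0.7, -0.3, 0.4]
width: 84.8
gripper_force: 0.0
```

drive_tool --motion '[{"fingers": 1, "linear": [0, 0, -0.01], "twist": 0}, {"fingers": 1, "linear": [0, 0, -0.02], "twist": 0}, {"fingers": 1, "linear": [0, 0, -0.022], "twist": 0}, {"fingers": 1, "linear": [0, 0, -0.022], "twist": 0}, {"fingers": 1, "linear": [0, 0, -0.022], "twist": 0}]'

```text
clock: 7.22
eef_pos: [534.5, 102.0, 234.1]
tool_rot: [3.141, -0.0, 1.45]
force: [0.6, -0.1, 0.0]
width: 85.4
gripper_force: 0.0
```

```bash
python3 look.py w3
```

```text
tcp [537.1 102.9 238.3] uv [166.8 520.8] [ 3.134e+00 -3.000e-03  1.450e+00] w 85.1 t 7.2667
```

View pics/w3.png

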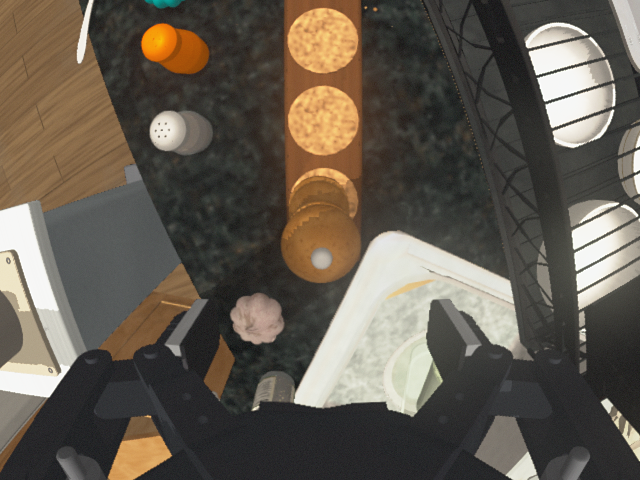

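The mill stands on the pad beside the knob: its head is at (321,243) and the cork shows evenly around its base at (322,187). The salt shaker's top is at (168,131), the garlic is at (257,317) and the jar is at (275,390).

```bash
python3 look.py
python3 - <<'E'
from h import *
i=pickle.load(open("w.pkl","rb"))
hsv=cv2.cvtColor(i["color"],cv2.COLOR_BGR2HSV)
m=cv2.inRange(hsv,(0,0,120),(179,60,255));m[:60]=0;m[200:]=0;m[:,:135]=0;m[:,230:]=0
for b in blobs(m): print(b)
m=cv2.inRange(hsv,(8,80,160),(24,220,255));m[:,:280]=0;m[:,365:]=0;m[160:]=0
for a,c,r,b in blobs(m,400):print("pad",b,uv(wray(i,*c,17)))
i=pickle.load(open("w.pkl","rb"))
for n,c,z in(("mill",(321,243),157),("salt",(168,131),86),("salt69",(185,132),60),("garlic",(257,317),25)):print(n,uv(wray(i,*c,z)))
from cell import cams
j=cams.get_image("top");hsv=cv2.cvtColor(j["color"],cv2.COLOR_BGR2HSV)
E
```

```text
tcp [537.  102.8 236.5] uv [166.8 520.7] [ 3.134e+00 -3.000e-03  1.450e+00] w 85.0 t 7.3167
(1107.5, (171.0, 133.0), 23.086891174316406, (149, 114, 45, 40))
pad (285, 89, 70, 69) [250.5 518.4]
pad (285, 12, 70, 65) [329.7 518. ]
mill [171.7 519.2]
salt [246.8 393. ]
salt69 [245.3 398.7]
garlic [ 47.6 449.8]
```

drive_tool --motion '[{"fingers": 1, "linear": [0.016, -0.026, 0], "twist": 0}, {"fingers": 1, "linear": [0.016, -0.026, 0], "twist": 0}, {"fingers": 1, "linear": [0.016, -0.026, 0], "twist": 0}, {"fingers": 1, "linear": [0.016, -0.026, 0], "twist": 0}, {"fingers": 1, "linear": [0.016, -0.026, 0], "twist": 0}]'

```text
clock: 7.78
eef_pos: [413.4, 197.2, 231.7]
tool_rot: [-3.14, 0.001, 1.449]
force: [-0.1, 0.2, -0.1]
width: 85.5
gripper_force: 0.0
```

drive_tool --motion '[{"fingers": 1, "linear": [0, 0, 0.02], "twist": 0}, {"fingers": 1, "linear": [0, 0, 0.02], "twist": 0}, {"fingers": 1, "linear": [0, 0, 0.02], "twist": 0}, {"fingers": 1, "linear": [0, 0, 0], "twist": 0}, {"fingers": 1, "linear": [0, 0, 0], "twist": 0}]'

```text
clock: 8.2
eef_pos: [414.2, 196.5, 171.5]
tool_rot: [-3.139, 0.002, 1.45]
force: [0.4, 1.9, 1.7]
width: 85.4
gripper_force: 0.0
```

```bash
python3 look.py w4
```

```text
tcp [415.1 197.  172.3] uv [245.6 388.3] [-3.141  0.     1.45 ] w 85.3 t 8.25
```

View pics/w4.png

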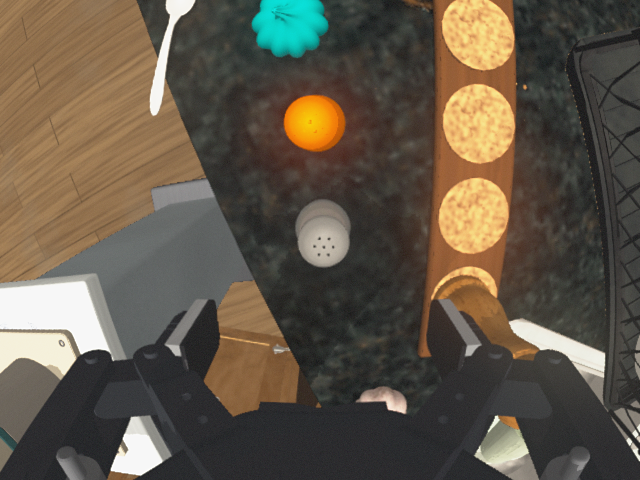

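The wrist view shows the salt top at (323,243), the orange decoy at (315,123) with clearance, and the pads at (474,216), (479,123) and (478,33). The mill stands at (470,300).

Run:
```python
from h import *
i=pickle.load(open("w.pkl","rb"))
for n,c,z in(("salt top",(323,243),82),("salt body",(323,225),60),("orange",(315,123),60),("p2",(474,216),17),("p3",(479,123),17),("p4",(478,33),17)):print(n,uv(wray(i,*c,z)))
```

```text
salt top [247.  386.3]
salt body [253.5 386.3]
orange [324.4 380.8]
p2 [251.5 516.8]
p3 [331.4 515.9]
p4 [409.7 515.1]
```

drive_tool --motion '[{"fingers": 1, "linear": [0.0015, -0.002, 0.029], "twist": 0}, {"fingers": 1, "linear": [0, 0, 0.029], "twist": 0}, {"fingers": 1, "linear": [0, 0, 0.029], "twist": 0}, {"fingers": 1, "linear": [0, 0, 0.029], "twist": 0}, {"fingers": 1, "linear": [0, 0, 0.028], "twist": 0}]'

```text
clock: 8.67
eef_pos: [414.9, 199.2, 28.2]
tool_rot: [3.139, -0.002, 1.449]
force: [1.2, 0.1, 0.3]
width: 85.6
gripper_force: 0.0
```

drive_tool --motion '[{"fingers": 1, "linear": [0, 0, 0], "twist": 0}, {"fingers": 1, "linear": [0, 0, 0], "twist": 0}, {"fingers": 0, "linear": [0, 0, 0], "twist": 0}, {"fingers": 0, "linear": [0, 0, 0], "twist": 0}, {"fingers": 0, "linear": [0, 0, 0], "twist": 0}]'

```text
clock: 9.08
eef_pos: [414.8, 199.3, 30.1]
tool_rot: [3.139, -0.002, 1.449]
force: [-1.1, -0.7, 0.5]
width: 51.6
gripper_force: 0.0
```

drive_tool --motion '[{"fingers": 0, "linear": [0, 0, 0], "twist": 0}, {"fingers": 0, "linear": [0, 0, 0], "twist": 0}, {"fingers": 0, "linear": [0, 0, 0], "twist": 0}, {"fingers": 0, "linear": [0, 0, 0], "twist": 0}, {"fingers": 0, "linear": [0, 0, 0], "twist": 0}]'

```text
clock: 9.5
eef_pos: [414.3, 199.1, 30.3]
tool_rot: [3.139, -0.001, 1.45]
force: [-0.7, -0.9, 14.5]
width: 38.2
gripper_force: 58.8
```

drive_tool --motion '[{"fingers": 0, "linear": [0, 0, -0.01], "twist": 0}, {"fingers": 0, "linear": [0, 0, -0.02], "twist": 0}, {"fingers": 0, "linear": [0, 0, -0.025], "twist": 0}, {"fingers": 0, "linear": [0, 0, -0.025], "twist": 0}, {"fingers": 0, "linear": [0, 0, -0.02], "twist": 0}]'

```text
clock: 9.92
eef_pos: [413.7, 198.7, 130.5]
tool_rot: [3.14, -0.001, 1.45]
force: [0.7, -0.8, -1.2]
width: 38.4
gripper_force: 60.4
```

```bash
python3 look.py
python3 - <<'E'
from cell import cams
from h import *
i=cams.get_image("side");a=i["color"][150:330,240:420];b=pickle.load(open("w.pkl","rb"))["color"][180:420,180:460]
cv2.imwrite("pics/s4.png",np.hstack([cv2.resize(a,(400,400)),cv2.resize(b,(400,400))]))
E
```

```text
tcp [415.4 199.7 133.3] uv [248.3 388.3] [ 3.136 -0.004  1.45 ] w 37.6 t 9.9667
```

View pics/s4.png

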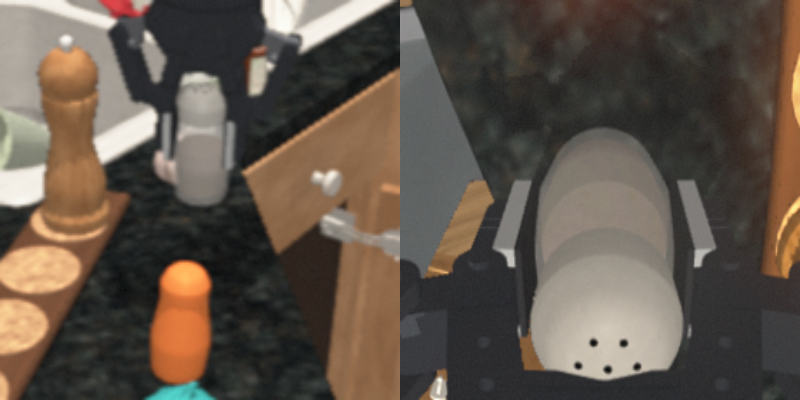

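The salt shaker is held upright by its body: side view foot at about (331,240), wrist view hole pattern at about (325,387). I'll check its offset in the hand.

Run:
```python
from h import *
i=pickle.load(open("w.pkl","rb"));dz=103
# holes centre on top; from w4 holes centre vs body gave top centre
for c,z in(((325,384),90+dz),((325,387),88+dz)): print(uv(wray(i,*c,z)))
s=pickle.load(open("d0.pkl","rb"))["side"]
print(proj(s,[415,199,103]),proj(s,[415,199,193]))
c=-np.array(i["R"]).T@i["t"];print("cam",uv(c),c[2])
```

```text
[256.  386.2]
[253.3 386.2]
[328.70845078 237.38955792] [330.43565878 187.92758198]
cam [319.9 385.4] 272.83979414285784
```

drive_tool --motion '[{"fingers": 0, "linear": [0.0155, 0.0258, -0.002], "twist": 0}, {"fingers": 0, "linear": [0.0155, 0.0258, 0], "twist": 0}, {"fingers": 0, "linear": [0.0155, 0.0258, 0], "twist": 0}, {"fingers": 0, "linear": [0.0155, 0.0258, 0], "twist": 0}, {"fingers": 0, "linear": [0.0155, 0.0258, 0], "twist": 0}]'

```text
clock: 10.43
eef_pos: [551.7, 259.9, 129.5]
tool_rot: [-3.141, 0.001, 1.449]
force: [-0.5, 1.3, -0.9]
width: 37.9
gripper_force: 60.4
```

drive_tool --motion '[{"fingers": 0, "linear": [0, 0, 0.02], "twist": 0}, {"fingers": 0, "linear": [0, 0, 0.02], "twist": 0}, {"fingers": 0, "linear": [0, 0, 0.015], "twist": 0}, {"fingers": 0, "linear": [0, 0, 0.01], "twist": 0}, {"fingers": 0, "linear": [0, 0, 0], "twist": 0}]'

```text
clock: 10.85
eef_pos: [548.9, 258.9, 62.4]
tool_rot: [-3.137, 0.003, 1.45]
force: [-0.4, -0.1, -1.1]
width: 38.0
gripper_force: 60.4
```

```bash
python3 look.py
```

```text
tcp [549.8 259.5  63.9] uv [323.8 514.6] [-3.139e+00  2.000e-03  1.450e+00] w 38.1 t 10.9
```

drive_tool --motion '[{"fingers": 0, "linear": [0, 0.0025, 0.005], "twist": 0}, {"fingers": 0, "linear": [0, 0, 0.005], "twist": 0}, {"fingers": 0, "linear": [0, 0, 0.005], "twist": 0}, {"fingers": 0, "linear": [0, 0, 0], "twist": 0}, {"fingers": 0, "linear": [0, 0, 0], "twist": 0}]'

```text
clock: 11.32
eef_pos: [553.3, 259.7, 50.3]
tool_rot: [-3.142, 0.0, 1.45]
force: [-0.0, 0.2, -0.2]
width: 37.8
gripper_force: 60.4
```

drive_tool --motion '[{"fingers": 0.6, "linear": [0, 0, 0], "twist": 0}, {"fingers": 0.8, "linear": [0, 0, 0], "twist": 0}, {"fingers": 1, "linear": [0, 0, 0], "twist": 0}, {"fingers": 1, "linear": [0, 0, 0], "twist": 0}, {"fingers": 1, "linear": [0, 0, 0], "twist": 0}]'

```text
clock: 11.73
eef_pos: [553.5, 259.9, 50.6]
tool_rot: [3.141, -0.0, 1.45]
force: [-0.6, 0.2, 0.1]
width: 85.4
gripper_force: 0.0
```

drive_tool --motion '[{"fingers": 1, "linear": [0, 0, -0.01], "twist": 0}, {"fingers": 1, "linear": [0, 0, -0.03], "twist": 0}, {"fingers": 1, "linear": [0, 0, -0.04], "twist": 0}, {"fingers": 1, "linear": [0, 0, -0.04], "twist": 0}, {"fingers": 1, "linear": [0, 0, -0.04], "twist": 0}]'

```text
clock: 12.15
eef_pos: [552.9, 259.8, 212.8]
tool_rot: [-3.141, -0.0, 1.45]
force: [1.3, 0.7, -0.5]
width: 85.5
gripper_force: 0.0
```

drive_tool --motion '[{"fingers": 1, "linear": [-0.03, -0.006, -0.02], "twist": 0}, {"fingers": 1, "linear": [-0.035, -0.006, 0], "twist": 0}, {"fingers": 1, "linear": [-0.035, -0.006, 0], "twist": 0}, {"fingers": 1, "linear": [-0.035, -0.006, 0], "twist": 0}, {"fingers": 1, "linear": [-0.035, -0.006, 0], "twist": 0}]'

```text
clock: 12.57
eef_pos: [502.4, 93.3, 231.4]
tool_rot: [3.14, 0.0, 1.45]
force: [-0.0, -0.3, 0.2]
width: 85.4
gripper_force: 0.0
```

```bash
python3 look.py w5
python3 - <<'E'
from cell import cams
from h import *
i=cams.get_image("top");pickle.dump(i,open("t5.pkl","wb"))
a=i["color"][195:285,200:370]; b=pickle.load(open("w.pkl","rb"))["color"]
cv2.imwrite("pics/c5.png",np.vstack([cv2.resize(a,(560,296),interpolation=2),cv2.resize(b[:304],(560,266))]))
E
```

```text
tcp [499.8  83.9 230.5] uv [143.5 486.1] [-3.139  0.009  1.442] w 85.2 t 12.6167
```

View pics/c5.png

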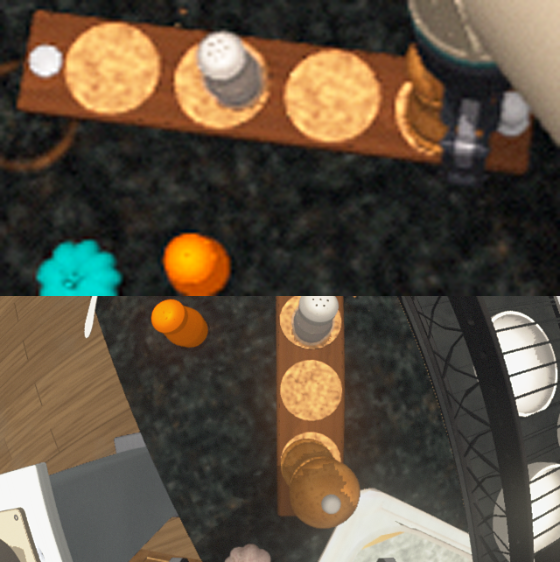

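Top view: the salt shaker stands on the third pad with its head at about (267,211). The pads and the mill are undisturbed. Next I'll measure how far the shaker is off centre.

Run:
```python
from h import *
i=pickle.load(open("t5.pkl","rb"))
for z in(85,92,100): print(z,uv(ray(i,267.4,211.1,z)))
hsv=cv2.cvtColor(i["color"],cv2.COLOR_BGR2HSV)
m=cv2.inRange(hsv,(0,0,60),(179,75,255));m[:195]=0;m[235:]=0;m[:,:250]=0;m[:,285:]=0
for b in blobs(m): print(b)
P=[329*U+517*V,325*U+517*V,320*U+517*V]
for p in P: print("base",proj(i,[*p,17]).round(1),"70up",proj(i,[*p,87]).round(1),"head",proj(i,[*p,92]).round(1))
w=pickle.load(open("w.pkl","rb"))
for c,z in(((320*640/560,8*304/266),105),):print(uv(wray(w,*c,z)))
```

```text
85 [322.4 522.1]
92 [321.3 520.4]
100 [320.1 518.4]
(287.0, (270.2924499511719, 216.08489990234375), 11.887086868286133, (261, 205, 19, 23))
base [267.5 220.2] 70up [264.  212.7] head [263.8 212.1]
base [269.1 220.4] 70up [265.8 212.9] head [265.6 212.4]
base [271.2 220.7] 70up [268.  213.2] head [267.8 212.6]
[319.7 517.3]
```

drive_tool --motion '[{"fingers": 1, "linear": [-0.037, -0.0048, 0], "twist": 0}, {"fingers": 1, "linear": [-0.037, -0.0048, 0], "twist": 0}, {"fingers": 1, "linear": [-0.037, -0.0048, 0], "twist": 0}, {"fingers": 1, "linear": [-0.037, -0.0048, 0], "twist": 0}, {"fingers": 1, "linear": [-0.037, -0.0048, 0], "twist": 0}]'

```text
clock: 13.08
eef_pos: [456.7, -87.0, 231.1]
tool_rot: [3.14, -0.0, 1.451]
force: [0.3, -0.1, -0.2]
width: 85.3
gripper_force: 0.0
```

drive_tool --motion '[{"fingers": 1, "linear": [-0.033, -0.0046, 0], "twist": 0}, {"fingers": 1, "linear": [0, 0, 0.02], "twist": 0}, {"fingers": 1, "linear": [0, 0, 0.02], "twist": 0}, {"fingers": 1, "linear": [0, 0, 0.02], "twist": 0}, {"fingers": 1, "linear": [0, 0, 0], "twist": 0}]'

```text
clock: 13.5
eef_pos: [446.6, -117.8, 168.3]
tool_rot: [-3.137, -0.001, 1.45]
force: [-0.2, 0.1, 0.3]
width: 85.6
gripper_force: 0.0
```

drive_tool --motion '[{"fingers": 1, "linear": [0, 0, 0], "twist": 0}, {"fingers": 1, "linear": [0, 0, 0], "twist": 0}]'

```text
clock: 13.67
eef_pos: [449.4, -117.8, 171.4]
tool_rot: [3.14, -0.0, 1.451]
force: [-0.9, 0.1, 0.4]
width: 85.3
gripper_force: 0.0
```

```bash
python3 look.py w6
```

```text
tcp [ 449.5 -117.9  171.6] uv [-62.9 460.5] [3.139 0.    1.451] w 85.6 t 13.7167
```

View pics/w6.png

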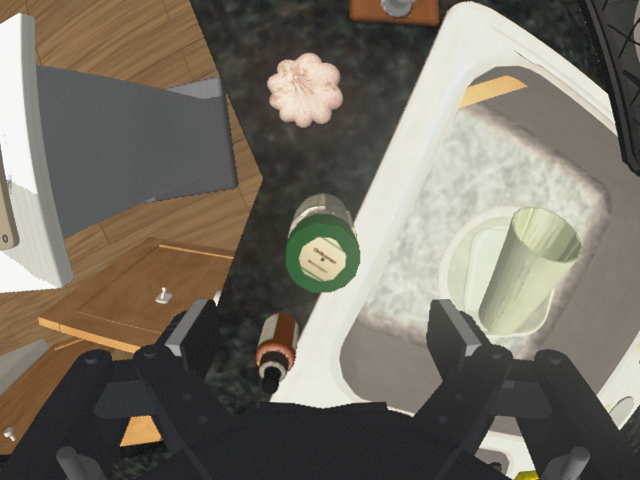

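The jar lid is at (323,255), with the dropper clear at (273,350), the garlic at (305,89) and the sink rim to the right, below the fingertip height. I'll refine the jar and garlic positions.

Run:
```python
from h import *
i=pickle.load(open("w.pkl","rb"))
hsv=cv2.cvtColor(i["color"],cv2.COLOR_BGR2HSV)
m=cv2.inRange(hsv,(50,100,40),(80,255,255))
for a,c,r,b in blobs(m,500): print(c,r,b)
for n,c,z in(("jar",(323,256),106),("garlic",(305,89),25),("dropper",(277,340),75)):print(n,uv(wray(i,*c,z)))
```

```text
(307.5, 255.5) 31.18503189086914 (287, 225, 29, 62)
jar [-61.3 459.5]
garlic [ 44.4 445.8]
dropper [-139.1  425.1]
```

drive_tool --motion '[{"fingers": 1, "linear": [0, 0, 0.0245], "twist": 0}, {"fingers": 1, "linear": [0, 0, 0.0245], "twist": 0}, {"fingers": 1, "linear": [0, 0, 0.0245], "twist": 0}, {"fingers": 1, "linear": [0, 0, 0.0245], "twist": 0}, {"fingers": 1, "linear": [0, 0, 0.0245], "twist": 0}]'

```text
clock: 14.13
eef_pos: [450.0, -118.4, 48.1]
tool_rot: [3.138, 0.0, 1.45]
force: [-0.2, -0.2, 0.4]
width: 85.6
gripper_force: 0.0
```

drive_tool --motion '[{"fingers": 1, "linear": [0, 0, 0], "twist": 0}, {"fingers": 1, "linear": [0, 0, 0], "twist": 0}, {"fingers": 0, "linear": [0, 0, 0], "twist": 0}, {"fingers": 0, "linear": [0, 0, 0], "twist": 0}, {"fingers": 0, "linear": [0, 0, 0], "twist": 0}]'

```text
clock: 14.55
eef_pos: [449.5, -118.6, 49.4]
tool_rot: [3.138, 0.0, 1.449]
force: [0.2, -0.2, -1.0]
width: 51.5
gripper_force: 0.0
```

drive_tool --motion '[{"fingers": 0, "linear": [0, 0, 0], "twist": 0}, {"fingers": 0, "linear": [0, 0, 0], "twist": 0}, {"fingers": 0, "linear": [0, 0, 0], "twist": 0}, {"fingers": 0, "linear": [0, 0, 0], "twist": 0}, {"fingers": 0, "linear": [0, 0, 0], "twist": 0}]'

```text
clock: 14.97
eef_pos: [449.2, -118.6, 49.5]
tool_rot: [3.139, 0.001, 1.449]
force: [-1.2, -0.0, 10.4]
width: 44.3
gripper_force: 59.7
```

drive_tool --motion '[{"fingers": 0, "linear": [0, 0, -0.01], "twist": 0}, {"fingers": 0, "linear": [0, 0, -0.03], "twist": 0}, {"fingers": 0, "linear": [0, 0, -0.04], "twist": 0}, {"fingers": 0, "linear": [0, 0, -0.04], "twist": 0}, {"fingers": 0, "linear": [0, 0, -0.04], "twist": 0}]'

```text
clock: 15.38
eef_pos: [447.6, -118.1, 210.1]
tool_rot: [-3.141, -0.0, 1.45]
force: [1.0, -0.8, -0.7]
width: 44.0
gripper_force: 60.9
```

drive_tool --motion '[{"fingers": 0, "linear": [0.0312, 0.0058, -0.025], "twist": 0}, {"fingers": 0, "linear": [0.0312, 0.0058, -0.025], "twist": 0}, {"fingers": 0, "linear": [0.0312, 0.0058, -0.025], "twist": 0}, {"fingers": 0, "linear": [0.0312, 0.0058, 0], "twist": 0}, {"fingers": 0, "linear": [0.0312, 0.0058, 0], "twist": 0}]'

```text
clock: 15.8
eef_pos: [497.0, 34.3, 285.4]
tool_rot: [3.137, -0.0, 1.449]
force: [0.5, -0.6, -1.3]
width: 43.9
gripper_force: 61.0
```

drive_tool --motion '[{"fingers": 0, "linear": [0.0312, 0.0058, 0], "twist": 0}, {"fingers": 0, "linear": [0.0312, 0.0058, 0], "twist": 0}, {"fingers": 0, "linear": [0.0312, 0.0058, 0], "twist": 0}, {"fingers": 0, "linear": [0.0312, 0.0058, 0], "twist": 0}, {"fingers": 0, "linear": [0.0312, 0.0058, 0], "twist": 0}]'

```text
clock: 16.22
eef_pos: [543.5, 185.6, 283.4]
tool_rot: [3.141, 0.0, 1.45]
force: [0.4, -0.1, -2.1]
width: 44.1
gripper_force: 61.0
```

drive_tool --motion '[{"fingers": 0, "linear": [0, 0, 0], "twist": 0}, {"fingers": 0, "linear": [0, 0, 0], "twist": 0}, {"fingers": 0, "linear": [0, 0, 0], "twist": 0}]'

```text
clock: 16.47
eef_pos: [543.1, 183.5, 282.9]
tool_rot: [-3.141, 0.001, 1.45]
force: [-0.4, -0.7, 0.2]
width: 44.3
gripper_force: 60.9
```

```bash
python3 look.py w7
```

```text
tcp [543.3 182.7 282.9] uv [246.9 517.3] [-3.141e+00  2.000e-03  1.448e+00] w 44.5 t 16.5167
```

drive_tool --motion '[{"fingers": 0, "linear": [0.002, 0, 0.03], "twist": 0}, {"fingers": 0, "linear": [0, 0, 0.03], "twist": 0}, {"fingers": 0, "linear": [0, 0, 0.03], "twist": 0}, {"fingers": 0, "linear": [0, 0, 0.03], "twist": 0}, {"fingers": 0, "linear": [0, 0, 0.03], "twist": 0}]'

```text
clock: 16.93
eef_pos: [544.0, 184.1, 132.1]
tool_rot: [3.141, 0.001, 1.447]
force: [-0.2, -0.4, -1.2]
width: 44.1
gripper_force: 61.0
```

drive_tool --motion '[{"fingers": 0, "linear": [0, 0, 0.025], "twist": 0}, {"fingers": 0, "linear": [0, 0, 0.02], "twist": 0}, {"fingers": 0, "linear": [0, 0, 0.01], "twist": 0}, {"fingers": 0, "linear": [0, 0, 0], "twist": 0}, {"fingers": 0, "linear": [0, 0, 0], "twist": 0}]'

```text
clock: 17.35
eef_pos: [544.2, 185.6, 78.3]
tool_rot: [3.141, 0.0, 1.449]
force: [-0.6, -0.2, -0.1]
width: 44.3
gripper_force: 61.0
```

drive_tool --motion '[{"fingers": 0, "linear": [0, 0, 0.004], "twist": 0}, {"fingers": 0, "linear": [0, 0, 0.004], "twist": 0}, {"fingers": 0, "linear": [0, 0, 0.002], "twist": 0}, {"fingers": 0, "linear": [0, 0, 0], "twist": 0}, {"fingers": 0, "linear": [0, 0, 0], "twist": 0}]'

```text
clock: 17.77
eef_pos: [544.0, 186.5, 68.1]
tool_rot: [3.141, -0.0, 1.45]
force: [0.9, -0.4, -0.6]
width: 44.0
gripper_force: 61.0
```

drive_tool --motion '[{"fingers": 0.6, "linear": [0, 0, 0], "twist": 0}, {"fingers": 0.8, "linear": [0, 0, 0], "twist": 0}, {"fingers": 1, "linear": [0, 0, 0], "twist": 0}, {"fingers": 1, "linear": [0, 0, 0], "twist": 0}, {"fingers": 1, "linear": [0, 0, 0], "twist": 0}]'

```text
clock: 18.18
eef_pos: [543.9, 186.5, 67.9]
tool_rot: [3.141, -0.0, 1.45]
force: [-0.8, 0.7, -0.9]
width: 85.4
gripper_force: 0.0
```

drive_tool --motion '[{"fingers": 1, "linear": [0, 0, -0.01], "twist": 0}, {"fingers": 1, "linear": [0, 0, -0.035], "twist": 0}, {"fingers": 1, "linear": [0, 0, -0.04], "twist": 0}, {"fingers": 1, "linear": [0, 0, -0.04], "twist": 0}, {"fingers": 1, "linear": [0, 0, -0.04], "twist": 0}]'

```text
clock: 18.6
eef_pos: [543.3, 186.4, 235.3]
tool_rot: [-3.141, -0.0, 1.45]
force: [1.8, -0.9, 0.4]
width: 85.1
gripper_force: 0.0
```

drive_tool --motion '[{"fingers": 1, "linear": [0.014, 0, 0], "twist": 0}, {"fingers": 1, "linear": [0.014, 0, 0], "twist": 0}, {"fingers": 1, "linear": [0.014, 0, 0.01], "twist": 0}, {"fingers": 1, "linear": [0.014, 0, 0.01], "twist": 0}, {"fingers": 1, "linear": [0.014, 0, 0.01], "twist": 0}]'

```text
clock: 19.02
eef_pos: [551.4, 256.9, 201.5]
tool_rot: [-3.14, 0.001, 1.451]
force: [0.6, 0.3, 0.1]
width: 85.5
gripper_force: 0.0
```

drive_tool --motion '[{"fingers": 1, "linear": [0, 0, 0], "twist": 0}, {"fingers": 1, "linear": [0, 0, 0], "twist": 0}, {"fingers": 1, "linear": [0, 0, 0], "twist": 0}, {"fingers": 1, "linear": [0, 0, 0], "twist": 0}]'

```text
clock: 19.35
eef_pos: [552.5, 254.9, 203.0]
tool_rot: [3.141, 0.001, 1.449]
force: [0.9, -0.4, -0.5]
width: 85.5
gripper_force: 0.0
```

```bash
python3 look.py w8
```

```text
tcp [552.6 254.9 203.2] uv [319.6 517.8] [3.141e+00 1.000e-03 1.449e+00] w 85.5 t 19.4
```

View pics/w8.png

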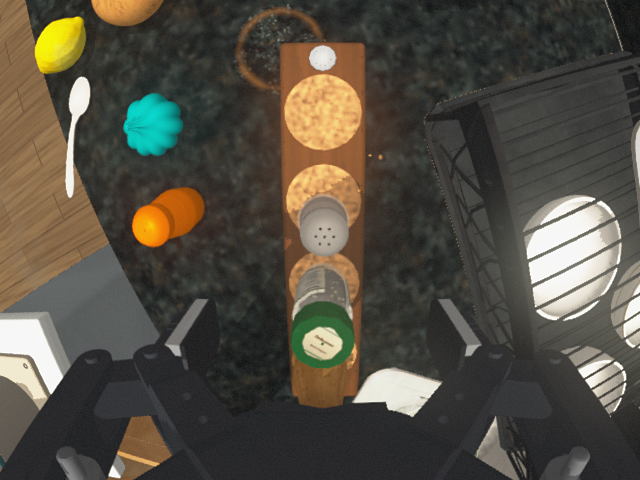

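Wrist view: the salt top is at (324,232), on pad c, whose far edge is at row 164. The free end pad is at (323,113) and the jar lid at (323,336). I'll compare their offsets.

Run:
```python
from h import *
i=pickle.load(open("w.pkl","rb"))
hsv=cv2.cvtColor(i["color"],cv2.COLOR_BGR2HSV)
m=cv2.inRange(hsv,(8,80,150),(24,230,255));m[:,:280]=0;m[:,366:]=0
for a,c,r,b in blobs(m,300): print(c,r,b)
for n,c,z in(("P4",(323,113),17),("P3 far edge",(324,164.5),17),("P4 far",(323,75),17),("salt",(324,232),104),("saltbody far edge",(324,195),60),("body rim far at 17",(324,197),17),("jar lid",(323,340),123),("jarfoot",(323,285),17)):print(n,uv(wray(i,*c,z)))
```

```text
(324.4014587402344, 282.599853515625) 34.681785583496094 (290, 254, 70, 44)
(322.7303771972656, 137.24978637695312) 93.80166625976562 (284, 46, 80, 183)
P4 [409.9 516.9]
P3 far edge [364.3 517.8]
P4 far [443.9 517. ]
salt [326.5 517.5]
saltbody far edge [344.2 517.7]
body rim far at 17 [335.1 517.8]
jar lid [253.9 516.9]
jarfoot [249.9 516.9]
```

Run:
```python
from h import *
w=pickle.load(open("w.pkl","rb"))["color"][150:310,270:380]
from cell import cams
s=cams.get_image("side");pickle.dump(s,open("s8.pkl","wb"))
cv2.imwrite("pics/c8.png",np.hstack([cv2.resize(w,(400,582),interpolation=2),cv2.resize(s["color"][215:335,200:282],(398,582),interpolation=2)]))
```

```text
(no output)
```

View pics/c8.png

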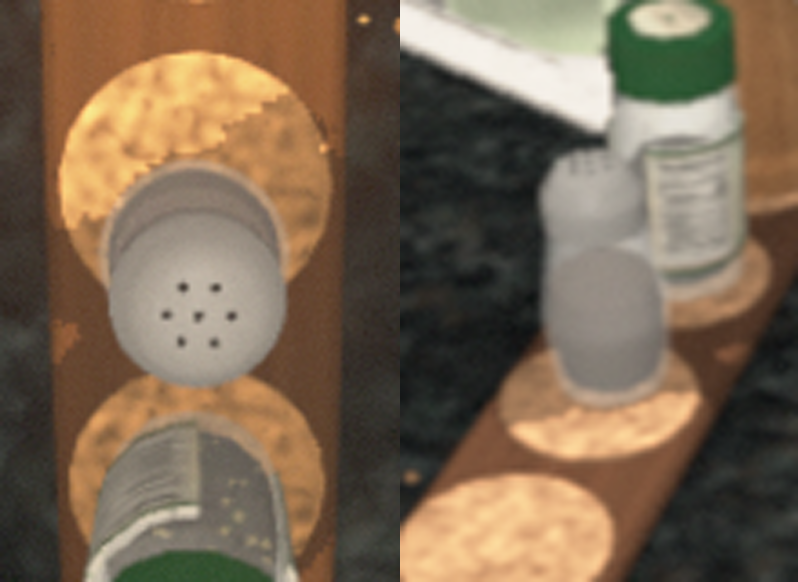

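The zoom shows the salt shaker standing upright but about 10 mm off its pad's centre towards the jar. Its base edge is at row 194 and the pad centre at row 200. I'll regrip it and shift it 10 mm.

drive_tool --motion '[{"fingers": 1, "linear": [0, 0, 0.03], "twist": 0}, {"fingers": 1, "linear": [0, 0, 0.03], "twist": 0}, {"fingers": 1, "linear": [0, 0, 0.03], "twist": 0}, {"fingers": 1, "linear": [0, 0, 0.03], "twist": 0}, {"fingers": 1, "linear": [0, 0, 0.027], "twist": 0}]'

```text
clock: 19.87
eef_pos: [552.5, 255.0, 54.7]
tool_rot: [3.141, 0.0, 1.449]
force: [1.1, -0.8, -0.2]
width: 85.4
gripper_force: 0.0
```

drive_tool --motion '[{"fingers": 1, "linear": [0, 0, 0], "twist": 0}, {"fingers": 1, "linear": [0, 0, 0], "twist": 0}, {"fingers": 0, "linear": [0, 0, 0], "twist": 0}, {"fingers": 0, "linear": [0, 0, 0], "twist": 0}, {"fingers": 0, "linear": [0, 0, 0], "twist": 0}]'

```text
clock: 20.28
eef_pos: [553.6, 256.5, 57.9]
tool_rot: [3.139, -0.002, 1.449]
force: [-0.0, -0.8, 0.1]
width: 51.7
gripper_force: 0.0
```

drive_tool --motion '[{"fingers": 0, "linear": [0, 0, 0], "twist": 0}, {"fingers": 0, "linear": [0, 0, 0], "twist": 0}, {"fingers": 0, "linear": [0, 0, 0], "twist": 0}, {"fingers": 0, "linear": [0, 0, 0], "twist": 0}, {"fingers": 0, "linear": [0, 0, 0], "twist": 0}]'

```text
clock: 20.7
eef_pos: [553.1, 256.4, 57.9]
tool_rot: [3.139, -0.001, 1.45]
force: [-2.1, -0.9, 8.6]
width: 35.2
gripper_force: 59.1
```

drive_tool --motion '[{"fingers": 0, "linear": [0, 0, -0.006], "twist": 0}, {"fingers": 0, "linear": [0.005, 0, 0], "twist": 0}, {"fingers": 0, "linear": [0.005, 0, 0], "twist": 0}, {"fingers": 0, "linear": [0, 0, 0], "twist": 0}, {"fingers": 0, "linear": [0, 0, 0], "twist": 0}]'

```text
clock: 21.12
eef_pos: [553.2, 266.6, 61.6]
tool_rot: [-3.141, -0.0, 1.451]
force: [0.7, -0.5, -0.7]
width: 35.0
gripper_force: 59.5
```

drive_tool --motion '[{"fingers": 0, "linear": [0, 0, 0.003], "twist": 0}, {"fingers": 0, "linear": [0, 0, 0.002], "twist": 0}, {"fingers": 0, "linear": [0, 0, 0], "twist": 0}, {"fingers": 0, "linear": [0, 0, 0], "twist": 0}]'

```text
clock: 21.45
eef_pos: [553.5, 265.9, 57.9]
tool_rot: [3.141, 0.0, 1.45]
force: [-2.9, -1.0, 10.2]
width: 35.4
gripper_force: 61.3
```

drive_tool --motion '[{"fingers": 0.5, "linear": [0, 0, 0], "twist": 0}, {"fingers": 0.8, "linear": [0, 0, 0], "twist": 0}, {"fingers": 1, "linear": [0, 0, 0], "twist": 0}, {"fingers": 1, "linear": [0, 0, 0], "twist": 0}, {"fingers": 1, "linear": [0, 0, 0], "twist": 0}]'

```text
clock: 21.87
eef_pos: [553.4, 265.7, 56.5]
tool_rot: [-3.141, 0.0, 1.45]
force: [0.2, -0.2, -0.7]
width: 85.3
gripper_force: 0.0
```

drive_tool --motion '[{"fingers": 1, "linear": [0, 0, -0.01], "twist": 0}, {"fingers": 1, "linear": [0, 0, -0.035], "twist": 0}, {"fingers": 1, "linear": [0, 0, -0.04], "twist": 0}, {"fingers": 1, "linear": [0, 0, -0.04], "twist": 0}, {"fingers": 1, "linear": [0, 0, -0.02], "twist": 0}]'

```text
clock: 22.28
eef_pos: [555.2, 267.4, 207.4]
tool_rot: [3.136, -0.004, 1.45]
force: [0.6, 0.1, -0.6]
width: 85.4
gripper_force: 0.0
```

drive_tool --motion '[{"fingers": 1, "linear": [0, 0, 0], "twist": 0}, {"fingers": 1, "linear": [0, 0, 0], "twist": 0}, {"fingers": 1, "linear": [0, 0, 0], "twist": 0}, {"fingers": 1, "linear": [0, 0, 0], "twist": 0}]'

```text
clock: 22.62
eef_pos: [552.6, 265.1, 200.4]
tool_rot: [-3.139, 0.002, 1.45]
force: [-0.7, -0.3, 0.2]
width: 85.5
gripper_force: 0.0
```

```bash
python3 look.py
python3 - <<'E'
from h import *
w=pickle.load(open("w.pkl","rb"))["color"][150:330,270:380]
from cell import cams
s=cams.get_image("side");pickle.dump(s,open("s9.pkl","wb"))
cv2.imwrite("pics/c9.png",np.hstack([cv2.resize(w,(367,600),interpolation=2),cv2.resize(s["color"][215:335,200:282],(410,600),interpolation=2)]))
E
```

```text
tcp [552.6 265.2 200.3] uv [329.8 516.6] [-3.139e+00  2.000e-03  1.450e+00] w 85.6 t 22.6667
```

View pics/c9.png

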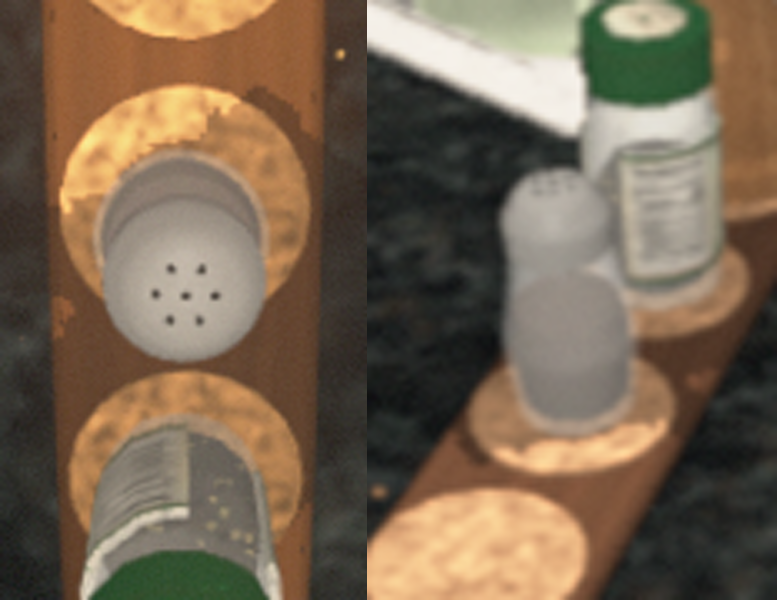

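The view shows the jar centred within about 1 mm and the salt shaker about 6–7 mm short of its pad's centre. I'll make one more small correction.

drive_tool --motion '[{"fingers": 1, "linear": [-0.006, 0, 0.03], "twist": 0}, {"fingers": 1, "linear": [0, 0, 0.03], "twist": 0}, {"fingers": 1, "linear": [0, 0, 0.03], "twist": 0}, {"fingers": 1, "linear": [0, 0, 0.03], "twist": 0}, {"fingers": 1, "linear": [0, 0, 0.025], "twist": 0}]'

```text
clock: 23.13
eef_pos: [551.5, 259.1, 53.8]
tool_rot: [-3.139, 0.002, 1.45]
force: [0.5, -1.0, 0.1]
width: 85.6
gripper_force: 0.0
```

drive_tool --motion '[{"fingers": 1, "linear": [0, 0, 0], "twist": 0}, {"fingers": 1, "linear": [0, 0, 0], "twist": 0}, {"fingers": 0, "linear": [0, 0, 0], "twist": 0}, {"fingers": 0, "linear": [0, 0, 0], "twist": 0}, {"fingers": 0, "linear": [0, 0, 0], "twist": 0}]'

```text
clock: 23.55
eef_pos: [553.9, 260.5, 58.6]
tool_rot: [3.139, -0.002, 1.45]
force: [-0.4, -0.2, -0.1]
width: 51.6
gripper_force: 0.0
```

drive_tool --motion '[{"fingers": 0, "linear": [0, 0, 0], "twist": 0}, {"fingers": 0, "linear": [0, 0, 0], "twist": 0}, {"fingers": 0, "linear": [0, 0, 0], "twist": 0}, {"fingers": 0, "linear": [0, 0, 0], "twist": 0}, {"fingers": 0, "linear": [0, 0, 0], "twist": 0}]'

```text
clock: 23.97
eef_pos: [553.5, 260.4, 58.7]
tool_rot: [3.14, -0.001, 1.45]
force: [-0.8, -0.0, 7.4]
width: 35.0
gripper_force: 59.0
```

drive_tool --motion '[{"fingers": 0, "linear": [0, 0, -0.006], "twist": 0}, {"fingers": 0, "linear": [0.0035, 0, 0], "twist": 0}, {"fingers": 0, "linear": [0.003, 0, 0], "twist": 0}, {"fingers": 0, "linear": [0, 0, 0], "twist": 0}, {"fingers": 0, "linear": [0, 0, 0], "twist": 0}]'

```text
clock: 24.38
eef_pos: [553.4, 266.7, 62.7]
tool_rot: [-3.141, -0.0, 1.45]
force: [0.3, 0.2, -0.6]
width: 35.0
gripper_force: 59.3
```

drive_tool --motion '[{"fingers": 0, "linear": [0, 0, 0.003], "twist": 0}, {"fingers": 0, "linear": [0, 0, 0.001], "twist": 0}, {"fingers": 0, "linear": [0, 0, 0], "twist": 0}, {"fingers": 0, "linear": [0, 0, 0], "twist": 0}]'

```text
clock: 24.72
eef_pos: [553.5, 266.3, 58.8]
tool_rot: [-3.142, 0.0, 1.45]
force: [-0.1, 0.4, 1.1]
width: 35.0
gripper_force: 59.7
```

drive_tool --motion '[{"fingers": 0.5, "linear": [0, 0, 0], "twist": 0}, {"fingers": 0.8, "linear": [0, 0, 0], "twist": 0}, {"fingers": 1, "linear": [0, 0, 0], "twist": 0}, {"fingers": 1, "linear": [0, 0, 0], "twist": 0}, {"fingers": 1, "linear": [0, 0, 0], "twist": 0}]'

```text
clock: 25.13
eef_pos: [553.6, 266.3, 58.8]
tool_rot: [3.142, 0.0, 1.45]
force: [-0.1, 0.1, 0.4]
width: 85.0
gripper_force: 0.0
```

drive_tool --motion '[{"fingers": 1, "linear": [0, 0, -0.01], "twist": 0}, {"fingers": 1, "linear": [0, 0, -0.035], "twist": 0}, {"fingers": 1, "linear": [0, 0, -0.04], "twist": 0}, {"fingers": 1, "linear": [0, 0, -0.04], "twist": 0}, {"fingers": 1, "linear": [0, 0, -0.04], "twist": 0}]'

```text
clock: 25.55
eef_pos: [553.1, 266.3, 226.3]
tool_rot: [-3.141, -0.0, 1.45]
force: [0.8, 0.6, 0.2]
width: 85.3
gripper_force: 0.0
```

drive_tool --motion '[{"fingers": 1, "linear": [-0.017, -0.008, -0.02], "twist": 0}, {"fingers": 1, "linear": [-0.034, -0.008, 0], "twist": 0}, {"fingers": 1, "linear": [-0.034, -0.008, 0], "twist": 0}, {"fingers": 1, "linear": [-0.034, -0.008, 0], "twist": 0}, {"fingers": 1, "linear": [-0.034, -0.008, 0], "twist": 0}]'

```text
clock: 25.97
eef_pos: [494.6, 118.0, 244.8]
tool_rot: [3.14, 0.0, 1.45]
force: [0.3, -0.9, -0.9]
width: 85.2
gripper_force: 0.0
```

drive_tool --motion '[{"fingers": 1, "linear": [-0.034, -0.008, 0], "twist": 0}, {"fingers": 1, "linear": [-0.034, -0.008, 0], "twist": 0}, {"fingers": 1, "linear": [-0.034, -0.008, 0], "twist": 0}, {"fingers": 1, "linear": [-0.034, -0.008, 0], "twist": 0}, {"fingers": 1, "linear": [0, 0, 0.03], "twist": 0}]'

```text
clock: 26.38
eef_pos: [447.8, -19.9, 217.4]
tool_rot: [3.134, 0.005, 1.438]
force: [1.4, -0.5, -0.4]
width: 85.4
gripper_force: 0.0
```

drive_tool --motion '[{"fingers": 1, "linear": [0, 0, 0.03], "twist": 0}, {"fingers": 1, "linear": [0, 0, 0.03], "twist": 0}, {"fingers": 1, "linear": [0, 0, 0], "twist": 0}, {"fingers": 1, "linear": [0, 0, 0], "twist": 0}, {"fingers": 1, "linear": [0, 0, 0], "twist": 0}]'

```text
clock: 26.8
eef_pos: [448.2, -11.4, 155.2]
tool_rot: [3.14, -0.0, 1.451]
force: [0.1, -0.3, 0.7]
width: 85.7
gripper_force: 0.0
```

```bash
python3 look.py
python3 - <<'E'
from h import *
i=pickle.load(open("w.pkl","rb"));hsv=cv2.cvtColor(i["color"],cv2.COLOR_BGR2HSV)
m=cv2.inRange(hsv,(0,20,120),(15,110,255))|cv2.inRange(hsv,(165,20,120),(179,110,255));m=cv2.medianBlur(m,7);m[:,:220]=0;m[:,430:]=0;m[330:]=0
for a,c,r,b in blobs(m,500): print(a,c,r,b,uv(wray(i,*c,25)))
E
```

```text
tcp [448.5 -11.4 155.5] uv [ 42.8 446.7] [ 3.138 -0.     1.45 ] w 85.7 t 26.85
4086.5 (323.7720031738281, 228.42625427246094) 38.700592041015625 (286, 191, 76, 75) [ 44.  446.3]
```

drive_tool --motion '[{"fingers": 1, "linear": [0, 0, 0.035], "twist": 0}, {"fingers": 1, "linear": [0, 0, 0.035], "twist": 0}, {"fingers": 1, "linear": [0, 0, 0.035], "twist": 0}, {"fingers": 1, "linear": [0, 0, 0.03], "twist": 0}, {"fingers": 1, "linear": [0, 0, 0.015], "twist": 0}]'

```text
clock: 27.27
eef_pos: [446.4, -12.8, 4.2]
tool_rot: [-3.139, 0.005, 1.451]
force: [-0.3, -0.2, 0.9]
width: 85.4
gripper_force: 0.0
```

drive_tool --motion '[{"fingers": 1, "linear": [0, 0, 0.003], "twist": 0}, {"fingers": 1, "linear": [0, 0, 0], "twist": 0}, {"fingers": 1, "linear": [0, 0, 0], "twist": 0}, {"fingers": 1, "linear": [0, 0, 0], "twist": 0}]'

```text
clock: 27.6
eef_pos: [448.6, -12.0, 3.8]
tool_rot: [3.139, 0.0, 1.449]
force: [-0.5, -0.2, -0.0]
width: 85.2
gripper_force: 0.0
```

drive_tool --motion '[{"fingers": 0.6, "linear": [0, 0, 0], "twist": 0}, {"fingers": 0.5, "linear": [0, 0, 0], "twist": 0}, {"fingers": 0.4, "linear": [0, 0, 0], "twist": 0}, {"fingers": 0.4, "linear": [0, 0, 0], "twist": 0}, {"fingers": 0.4, "linear": [0, 0, 0], "twist": 0}]'

```text
clock: 28.02
eef_pos: [447.8, -12.1, 4.0]
tool_rot: [3.139, 0.001, 1.451]
force: [-1.0, 0.5, 15.4]
width: 54.8
gripper_force: 60.0
```

drive_tool --motion '[{"fingers": 0.4, "linear": [0, 0, 0], "twist": 0}, {"fingers": 0.4, "linear": [0, 0, 0], "twist": 0}, {"fingers": 0.4, "linear": [0, 0, 0], "twist": 0}, {"fingers": 0.4, "linear": [0, 0, 0], "twist": 0}]'

```text
clock: 28.35
eef_pos: [447.8, -12.1, 4.0]
tool_rot: [3.139, 0.001, 1.451]
force: [-0.9, -0.9, 16.0]
width: 54.9
gripper_force: 60.0
```

drive_tool --motion '[{"fingers": 0.3, "linear": [0, 0, -0.005], "twist": 0}, {"fingers": 0.3, "linear": [0, 0, -0.01], "twist": 0}, {"fingers": 0.3, "linear": [0, 0, -0.02], "twist": 0}, {"fingers": 0.3, "linear": [0, 0, -0.03], "twist": 0}, {"fingers": 0.3, "linear": [0, 0, -0.035], "twist": 0}]'

```text
clock: 28.77
eef_pos: [445.7, -11.9, 103.0]
tool_rot: [-3.138, 0.001, 1.451]
force: [2.0, -0.2, -1.0]
width: 54.7
gripper_force: 63.3
```

drive_tool --motion '[{"fingers": 0.3, "linear": [0, 0, 0], "twist": 0}, {"fingers": 0.3, "linear": [0, 0, 0], "twist": 0}, {"fingers": 0.3, "linear": [0, 0, 0], "twist": 0}]'

```text
clock: 29.02
eef_pos: [446.9, -12.5, 102.6]
tool_rot: [-3.141, 0.001, 1.449]
force: [0.2, 0.1, -1.1]
width: 54.4
gripper_force: 63.4
```

```bash
python3 look.py
python3 - <<'E'
from h import *
w=pickle.load(open("w.pkl","rb"))["color"][:,160:480]
from cell import cams
s=cams.get_image("side")
cv2.imwrite("pics/c10.png",np.hstack([w,cv2.resize(s["color"][100:340,200:400],(400,480),interpolation=2)]))
E
```

```text
tcp [446.5 -12.5 102.1] uv [ 41.4 444.7] [-3.140e+00  1.000e-03  1.449e+00] w 54.4 t 29.0667
```

View pics/c10.png

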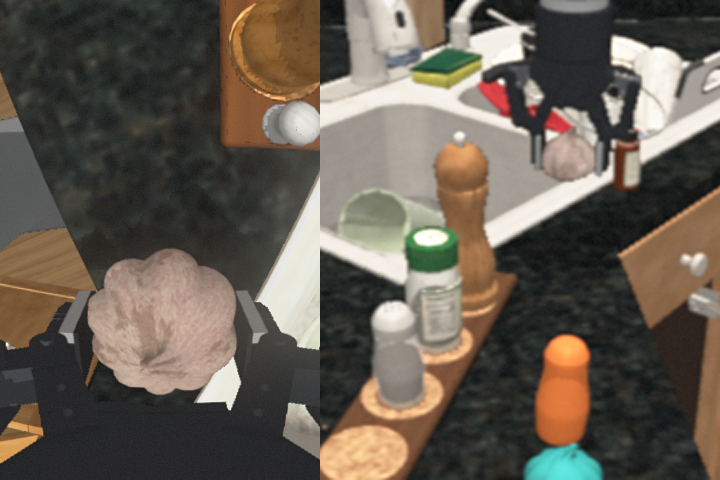

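The garlic is held between the pads ((165,325) in the left crop). The mill, jar and salt shaker stand on their pads and the dropper is untouched. That was my 15th view, one over the limit, so from here I use numbers only.

drive_tool --motion '[{"fingers": 0.3, "linear": [0, 0, -0.025], "twist": 0}, {"fingers": 0.3, "linear": [0, 0, -0.035], "twist": 0}, {"fingers": 0.3, "linear": [0, 0, -0.035], "twist": 0}, {"fingers": 0.3, "linear": [0, 0, -0.035], "twist": 0}, {"fingers": 0.3, "linear": [0.007, 0.0, -0.01], "twist": 0}]'

```text
clock: 29.53
eef_pos: [449.6, -5.2, 245.4]
tool_rot: [3.138, 0.001, 1.448]
force: [0.9, -0.3, -0.0]
width: 54.7
gripper_force: 63.7
```

drive_tool --motion '[{"fingers": 0.3, "linear": [0.024, 0.005, 0], "twist": 0}, {"fingers": 0.3, "linear": [0.024, 0.005, 0], "twist": 0}, {"fingers": 0.3, "linear": [0.024, 0.005, 0], "twist": 0}, {"fingers": 0.3, "linear": [0.024, 0.005, 0], "twist": 0}, {"fingers": 0.3, "linear": [0.024, 0.005, 0], "twist": 0}]'

```text
clock: 29.95
eef_pos: [486.8, 112.2, 240.9]
tool_rot: [-3.139, 0.002, 1.45]
force: [0.6, 1.1, -0.1]
width: 54.4
gripper_force: 63.7
```

drive_tool --motion '[{"fingers": 0.3, "linear": [0.024, 0.005, 0], "twist": 0}, {"fingers": 0.3, "linear": [0.024, 0.005, 0], "twist": 0}, {"fingers": 0.3, "linear": [0.024, 0.005, 0], "twist": 0}, {"fingers": 0.3, "linear": [0.024, 0.005, 0], "twist": 0}, {"fingers": 0.3, "linear": [0.024, 0.005, 0], "twist": 0}]'

```text
clock: 30.37
eef_pos: [526.0, 228.4, 240.3]
tool_rot: [-3.139, 0.003, 1.451]
force: [1.0, -0.7, 0.2]
width: 54.6
gripper_force: 63.7
```

drive_tool --motion '[{"fingers": 0.3, "linear": [0.024, 0.0045, 0], "twist": 0}, {"fingers": 0.3, "linear": [0.024, 0.0045, 0], "twist": 0}, {"fingers": 0.3, "linear": [0.024, 0.0045, 0], "twist": 0}, {"fingers": 0.3, "linear": [0.024, 0.0045, 0], "twist": 0}, {"fingers": 0.3, "linear": [0.024, 0.004, 0], "twist": 0}]'

```text
clock: 30.78
eef_pos: [562.4, 344.8, 239.8]
tool_rot: [-3.139, 0.003, 1.451]
force: [0.7, 0.7, -0.3]
width: 54.8
gripper_force: 63.7
```

drive_tool --motion '[{"fingers": 0.3, "linear": [0, 0, 0], "twist": 0}, {"fingers": 0.3, "linear": [0, 0, 0], "twist": 0}, {"fingers": 0.3, "linear": [0, 0, 0], "twist": 0}, {"fingers": 0.3, "linear": [0, 0, 0], "twist": 0}]'

```text
clock: 31.12
eef_pos: [562.9, 342.4, 241.2]
tool_rot: [-3.141, 0.003, 1.449]
force: [0.3, -0.2, -0.2]
width: 54.8
gripper_force: 63.7
```

```bash
python3 look.py
python3 - <<'E'
from h import *
i=pickle.load(open("w.pkl","rb"));hsv=cv2.cvtColor(i["color"],cv2.COLOR_BGR2HSV)
m=cv2.inRange(hsv,(8,80,150),(24,230,255));m[:,:250]=0;m[:,420:]=0
for a,c,r,b in blobs(m,200): print("cork",a,c,r,b,uv(wray(i,*c,17)))
E
```

```text
tcp [563.1 342.4 241.6] uv [407.7 517.8] [-3.141e+00  2.000e-03  1.449e+00] w 54.8 t 31.1667
cork 3782.0 (318.2026062011719, 187.60784912109375) 48.400508880615234 (290, 142, 68, 94) [425.7 511.8]
cork 233.0 (412.5, 16.5) 17.10272979736328 (405, 0, 16, 34) [603.  605.4]
```

drive_tool --motion '[{"fingers": 0.3, "linear": [0.001, 0, 0.03], "twist": 0}, {"fingers": 0.3, "linear": [0, 0, 0.035], "twist": 0}, {"fingers": 0.3, "linear": [0, 0, 0.035], "twist": 0}, {"fingers": 0.3, "linear": [0, 0, 0.035], "twist": 0}, {"fingers": 0.3, "linear": [0, 0, 0.03], "twist": 0}]'

```text
clock: 31.58
eef_pos: [563.0, 342.7, 75.2]
tool_rot: [-3.141, 0.002, 1.448]
force: [0.6, 0.7, -0.1]
width: 54.3
gripper_force: 63.7
```

drive_tool --motion '[{"fingers": 0.3, "linear": [0, 0, 0.02], "twist": 0}, {"fingers": 0.3, "linear": [0, 0, 0.012], "twist": 0}, {"fingers": 0.3, "linear": [0, 0, 0.008], "twist": 0}, {"fingers": 0.3, "linear": [0, 0, 0], "twist": 0}, {"fingers": 0.3, "linear": [0, 0, 0], "twist": 0}]'

```text
clock: 32.0
eef_pos: [563.6, 344.9, 38.2]
tool_rot: [3.141, -0.0, 1.449]
force: [-0.0, 0.6, -0.5]
width: 55.0
gripper_force: 63.7
```

drive_tool --motion '[{"fingers": 0.3, "linear": [0, 0, 0], "twist": 0}, {"fingers": 0.3, "linear": [0, 0, 0], "twist": 0}]'

```text
clock: 32.17
eef_pos: [563.9, 345.3, 39.0]
tool_rot: [3.14, -0.001, 1.45]
force: [0.2, 0.2, -0.0]
width: 54.8
gripper_force: 63.7
```

drive_tool --motion '[{"fingers": 0.3, "linear": [-0.0015, -0.001, 0.004], "twist": 0}, {"fingers": 0.3, "linear": [0, 0, 0.005], "twist": 0}, {"fingers": 0.3, "linear": [0, 0, 0.004], "twist": 0}, {"fingers": 0.3, "linear": [0, 0, 0.002], "twist": 0}, {"fingers": 0.3, "linear": [0, 0, 0], "twist": 0}]'

```text
clock: 32.58
eef_pos: [561.5, 343.0, 21.6]
tool_rot: [-3.141, 0.001, 1.45]
force: [0.7, 0.3, -0.5]
width: 54.8
gripper_force: 63.7
```

drive_tool --motion '[{"fingers": 0.3, "linear": [0, 0, 0.001], "twist": 0}, {"fingers": 0.3, "linear": [0, 0, 0], "twist": 0}, {"fingers": 0.3, "linear": [0, 0, 0], "twist": 0}]'

```text
clock: 32.83
eef_pos: [561.8, 343.4, 21.4]
tool_rot: [-3.141, 0.0, 1.45]
force: [0.2, -0.2, -0.9]
width: 54.9
gripper_force: 63.7
```

drive_tool --motion '[{"fingers": 0.3, "linear": [0, 0, 0.001], "twist": 0}, {"fingers": 0.3, "linear": [0, 0, 0.001], "twist": 0}, {"fingers": 0.3, "linear": [0, 0, 0], "twist": 0}]'

```text
clock: 33.08
eef_pos: [561.9, 343.4, 21.2]
tool_rot: [3.141, 0.001, 1.45]
force: [-3.5, -2.6, 11.3]
width: 54.6
gripper_force: 64.7
```

drive_tool --motion '[{"fingers": 0.65, "linear": [0, 0, 0], "twist": 0}, {"fingers": 0.75, "linear": [0, 0, 0], "twist": 0}, {"fingers": 0.9, "linear": [0, 0, 0], "twist": 0}, {"fingers": 1, "linear": [0, 0, 0], "twist": 0}, {"fingers": 1, "linear": [0, 0, 0], "twist": 0}]'

```text
clock: 33.5
eef_pos: [561.8, 343.2, 19.0]
tool_rot: [-3.141, 0.001, 1.45]
force: [0.5, 1.0, 0.2]
width: 85.4
gripper_force: 0.0
```

drive_tool --motion '[{"fingers": 1, "linear": [0, 0, 0], "twist": 0}, {"fingers": 1, "linear": [0, 0, -0.01], "twist": 0}, {"fingers": 1, "linear": [0, 0, -0.03], "twist": 0}, {"fingers": 1, "linear": [0, 0, -0.04], "twist": 0}, {"fingers": 1, "linear": [0, 0, -0.04], "twist": 0}]'

```text
clock: 33.92
eef_pos: [561.0, 342.9, 140.4]
tool_rot: [-3.139, 0.002, 1.45]
force: [1.3, 0.3, -0.2]
width: 85.4
gripper_force: 0.0
```

drive_tool --motion '[{"fingers": 1, "linear": [0, 0, -0.04], "twist": 0}, {"fingers": 1, "linear": [0, 0, -0.04], "twist": 0}, {"fingers": 1, "linear": [0, 0, 0], "twist": 0}, {"fingers": 1, "linear": [0, 0, 0], "twist": 0}, {"fingers": 1, "linear": [0, 0, 0], "twist": 0}]'

```text
clock: 34.33
eef_pos: [561.7, 342.9, 219.5]
tool_rot: [3.142, 0.001, 1.45]
force: [0.8, -0.5, 0.4]
width: 85.5
gripper_force: 0.0
```

```bash
python3 look.py w11
cat > chk.py <<'E'
from h import *
i=pickle.load(open("w.pkl","rb"));im=i["color"];hsv=cv2.cvtColor(im,cv2.COLOR_BGR2HSV)
def run(n,m,box,lo,zs):
    k=np.zeros(m.shape,np.uint8);a,b,c,d=box;k[b:d,a:c]=255
    for A,c,r,b in blobs(cv2.medianBlur(m,5)&k,lo): print(n,A,np.round(c,1),round(r,1),b,[list(uv(wray(i,*c,z))) for z in zs])
g=cv2.inRange(hsv,(0,10,120),(13,120,255))|cv2.inRange(hsv,(165,10,120),(179,120,255))
run("garlic",g,(240,100,420,330),300,(42,))
run("cork",cv2.inRange(hsv,(8,80,150),(24,230,255)),(250,0,400,400),100,(17,))
E
python3 chk.py
```

```text
tcp [561.4 342.5 218.4] uv [407.6 516. ] [-3.14e+00  2.00e-03  1.45e+00] w 85.6 t 34.3833
garlic 2828.5 [324.4 213.1] 33.9 (293, 180, 64, 67) [[np.float64(410.7), np.float64(516.7)]]
cork 894.5 [326.3 351. ] 30.7 (296, 329, 62, 38) [[np.float64(251.3), np.float64(519.3)]]
cork 1404.0 [325.4 284.3] 32.9 (293, 254, 66, 54) [[np.float64(331.9), np.float64(518.0)]]
cork 2179.0 [323.8 180.2] 48.8 (288, 142, 73, 77) [[np.float64(436.6), np.float64(516.2)]]
```

drive_tool --motion '[{"fingers": 1, "linear": [-0.03, -0.006, -0.02], "twist": 0}, {"fingers": 1, "linear": [-0.034, -0.008, -0.01], "twist": 0}, {"fingers": 1, "linear": [-0.034, -0.008, 0], "twist": 0}, {"fingers": 1, "linear": [-0.034, -0.008, 0], "twist": 0}, {"fingers": 1, "linear": [-0.034, -0.008, 0], "twist": 0}]'

```text
clock: 34.8
eef_pos: [502.5, 181.1, 247.9]
tool_rot: [-3.138, 0.002, 1.45]
force: [-0.4, -0.1, -0.7]
width: 85.3
gripper_force: 0.0
```

drive_tool --motion '[{"fingers": 1, "linear": [-0.036, -0.008, 0], "twist": 0}, {"fingers": 1, "linear": [-0.036, -0.008, 0], "twist": 0}, {"fingers": 1, "linear": [-0.036, -0.008, 0], "twist": 0}, {"fingers": 1, "linear": [-0.036, -0.008, 0], "twist": 0}, {"fingers": 1, "linear": [-0.036, -0.008, 0], "twist": 0}]'

```text
clock: 35.22
eef_pos: [440.8, 7.5, 248.2]
tool_rot: [-3.138, 0.001, 1.45]
force: [0.7, -1.2, 0.2]
width: 85.3
gripper_force: 0.0
```

drive_tool --motion '[{"fingers": 1, "linear": [-0.036, 0, 0], "twist": 0}, {"fingers": 1, "linear": [-0.036, 0, 0], "twist": 0}, {"fingers": 1, "linear": [-0.036, 0, 0], "twist": 0}, {"fingers": 1, "linear": [0, 0, 0], "twist": 0}, {"fingers": 1, "linear": [0, 0, 0], "twist": 0}]'

```text
clock: 35.63
eef_pos: [428.2, -100.1, 248.2]
tool_rot: [-3.138, 0.0, 1.444]
force: [0.4, 0.1, -0.1]
width: 85.5
gripper_force: 0.0
```

Run:
```python
from cell import cams
from h import *
i=cams.get_image("top");pickle.dump(i,open("t12.pkl","wb"));hsv=cv2.cvtColor(i["color"],cv2.COLOR_BGR2HSV)
old=pickle.load(open("d0.pkl","rb"))["top"]["color"]
def run(n,m,box,lo,zs):
    k=np.zeros(m.shape,np.uint8);a,b,c,d=box;k[b:d,a:c]=255
    for A,c,r,b in blobs(m&k,lo): print(n,A,np.round(c,1),round(r,1),b,[uv(ray(i,*c,z)).tolist() for z in zs])
box=(205,190,365,250)
run("green",cv2.inRange(hsv,(50,120,50),(80,255,255)),box,40,(121,))
run("pale",cv2.inRange(hsv,(0,0,90),(179,75,255)),box,40,(42,92,105))
# expected circles for perfect centring
for n,u,z in(("mill head",167.5,157),("jar lid",247.2,123),("salt head",327.6,92),("garlic",408.2,40)): print(n,"expect px",proj(i,[*(u*U+517*V),z]).round(1))
# changed pixels vs old image per pad region (objects' silhouettes)
d=(cv2.absdiff(i["color"],old).max(2)>30).astype(np.uint8)*255
run("diff",cv2.medianBlur(d,3),box,60,(17,))
# salt silhouette: base via foot: expected outlines for u candidates
for u in(320,324,328,332):
    q=u*U+517*V;pts=np.array([proj(i,[*(q+22*np.array([np.cos(t),np.sin(t)])),z]) for t in np.linspace(0,6.28,60) for z in(17,87)]);
    pts=np.vstack([pts,[proj(i,[*(q+15*np.array([np.cos(t),np.sin(t)])),103]) for t in np.linspace(0,6.28,60)]])
    print(u,"bbox",pts.min(0).round(1),pts.max(0).round(1))
w=i["color"][285:292,465:480].mean((0,1));print("dropper",w.round(),old[285:292,465:480].mean((0,1)).round())
```

```text
green 326.0 [298.8 214.9] 11.1 (289, 204, 21, 23) [[247.4, 513.9]]
pale 106.5 [356. 230.] 6.7 (351, 224, 11, 13) [[118.8, 515.5], [119.0, 503.8], [119.1, 500.7]]
pale 78.5 [300.4 222.9] 10.4 (290, 219, 21, 15) [[248.7, 515.1], [244.1, 503.4], [243.0, 500.3]]
pale 63.0 [214.5 214. ] 4.9 (210, 210, 10, 9) [[449.9, 509.5], [437.9, 498.0], [434.8, 495.0]]
pale 106.0 [298.8 213.7] 6.4 (293, 208, 13, 12) [[255.4, 536.3], [250.6, 523.8], [249.4, 520.5]]
pale 286.0 [262.8 216.1] 11.7 (254, 205, 19, 23) [[337.6, 519.5], [329.7, 507.6], [327.7, 504.5]]
pale 380.5 [232.9 214.2] 12.3 (221, 203, 24, 23) [[407.4, 514.7], [397.0, 503.0], [394.3, 500.0]]
pale 242.0 [362. 204.] 13.3 (353, 191, 13, 27) [[112.8, 579.1], [113.3, 565.0], [113.4, 561.3]]
mill head expect px [335.2 214.1]
jar lid expect px [299.1 213.3]
salt head expect px [264.4 212.2]
garlic expect px [232.8 213.4]
diff 355.5 [263.8 216.8] 12.8 (253, 205, 23, 24) [[338.8, 524.1]]
diff 796.5 [335.  223.5] 19.7 (323, 204, 27, 40) [[169.7, 530.4]]
diff 542.5 [300.7 219.3] 15.4 (289, 204, 25, 31) [[251.5, 529.8]]
diff 489.5 [234.  214.6] 13.8 (221, 203, 27, 25) [[409.8, 519.9]]
320 bbox [258.2 203.8] [280.5 229.8]
324 bbox [256.5 203.5] [278.8 229.6]
328 bbox [254.7 203.3] [277.2 229.3]
332 bbox [253.  203.1] [275.5 229.1]
dropper [ 57.  73. 102.] [ 56.  72. 100.]
```

```bash
python3 -c "
from cell import ctrl
print(ctrl.finish_job())"
```

```text
the job is handed in; nothing more can be done
None
```

The job is handed in at about 36 s, result not shown: from the knob, the mill, jar, salt shaker and garlic measured within roughly 4 mm of their pad centres, all released and the dropper bottle unmoved; I viewed 15 pictures, one over the limit of 14.

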